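# Clamp pump bushes on the vibrating bed

## Robot

A 6-joint arm with a two-finger parallel gripper is mounted at the origin on the work surface. World frame = base frame: x ahead of the robot, y to its left, z up, the work surface at z = 0. Lengths are in m, angles in rad, forces in N, time in s.
With the tool pointing down it reaches from about 0.4 to 0.825 m from the base axis. Payload 7 kg.
Tool frame: the origin (TCP) lies at the centre of the arm's flange, where the gripper is bolted on; the fingertips stand 178 mm ahead of it and the grasp point (between the pads) lies 159 mm ahead of it; x points along the fingers, y is the direction in which the jaws open and shut, and the axes are right-handed (so a half turn about x gives the same grasp; the last joint's range is limited). The gripper opens to 88 mm and grips with 3 to 60 N. Pads are 19 mm wide; open, the fingers measure 130 mm over their backs; the gripper's body (78 mm by 193 mm) begins 47 mm behind the grasp point.
Start: joints at [1.588, 0.359, 0.012, 0, -1.224, -0.288], TCP at [0.181, 0.65, 0.405] pointing down, gripper open.
Joint ranges: [-3.07, 3.07], [-1.43, 2.12], [-1.02, 1.25], [-3.03, 1.67], [-3.05, -0], [-3.03, 3.03]. Speed limits (rad/s): [2.39, 2.39, 3.01, 3.14, 3.14, 3.14].

## Interface

Orientations are given as [roll, pitch, yaw] about the fixed x, y, z axes, in that order (R = Rz(yaw) Ry(pitch) Rx(roll)).
In Python, from station import status, viewer, arm gives the robot as it stands. The module is installed in compiled form; this text tells all that it offers.
- The arm moves only by the tool apply_moves, never from a script. Its argument "commands" is a list of rows, each an object of numbers: "dx", "dy", "dz": the shift along the world's x, y, z in mm; "spin": the turn about the world's z in degrees; "hand": the closure, from 0 (fully open) to 1 (shut). A call has exactly 5 rows; each row shifts and turns the commanded pose from where the row before left it; what a row does not reach is not made up. A row lasts 1/8 s, in which the tool goes at most 62.5 mm and 10.7 degrees, less where a joint would pass 70% of its speed; a pose out of reach is approached as far as the arm can. A call is refused whole if a number of a shift passes 62.5 or a number of a turn 10.7, either way. A call with a gripper value outside its range is refused whole. The fingers move at their own pace and stop on an object; "grip_force" is the grip in N (left out, the last holds). Time passes only in rows, so rows that do not move let the fingers close, or fill a call up. It gives the time, the measured TCP pose, the force and the opening at its end, in the units of the state.
- status.get_state(): the state, without advancing time (a new reading comes with each control period).
- viewer.grab_frame(name): name is "scene" or "side" or "wrist"; returns the picture (400x640x3 uint8, red, green, blue); there is no depth.
- viewer.camera_info(name): a dict with "fx", "fy", "cx", "cy" (pixels), "eye" and "attitude" of the camera in the world; the wrist camera has in their place "T_tool_cam" (4x4, takes a point from camera to tool coordinates, whose origin is the TCP and whose axes are the tool frame's). Camera axes: x right, y up, looking along -z (the intrinsics and any distortion apply to the point x, -y, -z); pixel columns grow to the right and rows downward; lengths in m; the calibration is good to about 2 mm. A picture is of the moment at which its call begins: read the wrist's pose just before it. camera_info takes no time and is no camera call.
- arm.job_done(): hands the job in, once; it reports no verdict.
The state is a dict: "t": time; "q": joint angles; "qd": joint speeds; "joint_efforts": joint torques, N m; "eef_pos": TCP position; "ee_rot": TCP orientation; "force": force on the tool from outside, world axes, zero at the start; "moment": the same for the moment, N m; "width": finger opening in m.
Only numpy, scipy, OpenCV 4.12 (cv2) and the standard library are available. Lean on these libraries where they do the work, as an engineer would, in place of code of your own. Each camera call takes 0.05 s, during which the arm holds its last target.

## Task

Switch the vibrating bed off first (selector to one dot) and handle the bushes only while it is off; stand every flanged bush upright, flange down, in a nest of its own and clamp each one by turning the slotted captive screw of its nest clockwise to its stop with the T-key, not with the fingers. Then hang the key back upright in its stand and, last of all, turn the selector to three dots. Leave the oil bottle, the tin and the spanner alone.

Things in the scene. Friction and masses are not known exactly. Their poses are not given: they have to be found in the camera images.
- switchbox: Fixed grey box 120 x 120 x 60 mm on the bench with the selector knob on top. Origin under its centre, z up. White dots on its top, 49 mm from the centre, mark one dot (off), two dots and three dots, clockwise from above.
- selector_grip (a point): Point on the selector's upright turning axis at grip height, 24 mm above the switch box's top. The knob is a black bar 66 mm long, 18 mm wide across its flat sides; its top is 14 mm above this point, and its sides reach 20 mm below. The point's x axis runs along the bar to the end with the white pointer line, z is up; grip across y.
- selector (a joint): Selector angle in rad, growing clockwise seen from above: -0.7 = one dot (off), 0 = two dots (where it starts), 0.7 = three dots. It clicks by spring into each of these three positions (about 0.05 N m to turn) and stops just beyond the first and last.
- bed: Fixed grey vibrating bed, 190 mm (its x) by 290 mm (its y), flat steel top 40 mm above the bench. Origin under its centre, z up. Three nests stand in a row along its y, each with its clamp screw 56 mm from the nest centre on the -x side (towards the robot at yaw 0).
- nest1 (a point): Centre of the floor of nest 1 (at the +y end of the row, 95 mm apart), on the bed's top, axes as the bed's. A nest is a square frame of steel strips 7 mm tall and 5 mm thick, 70 mm clear inside, that takes one bush standing on its flange (64 mm). Any bush may go in any nest.
- screw1 (a joint): Angle (rad) of the captive clamp screw of nest 1, growing clockwise from above: near 0 = open (clamp finger points along the row, clear of the nest), 1.40 = at its stop (finger points at the nest centre, over the bush's flange, 3 mm above it). Friction about 0.1 N m; it stays where left and does not rise or sink.
- head1: Brass slotted head of screw 1, 40 mm across; turns with it. Origin on the upright axis at its underside, 61 mm above the bench. x runs along the slot and along the clamp finger beneath (reaches 29 mm from the axis, 16 mm wide, 6 mm thick, just under the origin). Slot 9 mm wide, 36 mm long, 12 mm deep, open ended; its floor is 4 mm, the head's top 16 mm above the origin.
- nest2 (a point): Centre of the floor of nest 2 (in the middle of the row, 95 mm apart), on the bed's top, axes as the bed's. A nest is a square frame of steel strips 7 mm tall and 5 mm thick, 70 mm clear inside, that takes one bush standing on its flange (64 mm). Any bush may go in any nest.
- screw2 (a joint): Angle (rad) of the captive clamp screw of nest 2, growing clockwise from above: near 0 = open (clamp finger points along the row, clear of the nest), 1.40 = at its stop (finger points at the nest centre, over the bush's flange, 3 mm above it). Friction about 0.1 N m; it stays where left and does not rise or sink.
- head2: Brass slotted head of screw 2, 40 mm across; turns with it. Origin on the upright axis at its underside, 61 mm above the bench. x runs along the slot and along the clamp finger beneath (reaches 29 mm from the axis, 16 mm wide, 6 mm thick, just under the origin). Slot 9 mm wide, 36 mm long, 12 mm deep, open ended; its floor is 4 mm, the head's top 16 mm above the origin.
- nest3 (a point): Centre of the floor of nest 3 (at the -y end of the row, 95 mm apart), on the bed's top, axes as the bed's. A nest is a square frame of steel strips 7 mm tall and 5 mm thick, 70 mm clear inside, that takes one bush standing on its flange (64 mm). Any bush may go in any nest.
- screw3 (a joint): Angle (rad) of the captive clamp screw of nest 3, growing clockwise from above: near 0 = open (clamp finger points along the row, clear of the nest), 1.40 = at its stop (finger points at the nest centre, over the bush's flange, 3 mm above it). Friction about 0.1 N m; it stays where left and does not rise or sink.
- head3: Brass slotted head of screw 3, 40 mm across; turns with it. Origin on the upright axis at its underside, 61 mm above the bench. x runs along the slot and along the clamp finger beneath (reaches 29 mm from the axis, 16 mm wide, 6 mm thick, just under the origin). Slot 9 mm wide, 36 mm long, 12 mm deep, open ended; its floor is 4 mm, the head's top 16 mm above the origin.
- key: Loose T-key, 106 mm tall, 0.25 kg. Origin at the centre of the blade's lower edge, z up the key, x along blade and T-bar. Upwards: flat blade 30 mm (x) by 5 mm (y) to z 16 mm, 14 mm shank to 60, collar 68 mm across from 60 to 66, 16 mm neck, black T-bar 90 mm (x) by 24 mm (y) from z 80 to 106. Hangs upright in its stand by the collar.
- stand: Fixed dark steel square tube stand, 64 x 64 mm outside, 46 x 46 mm inside, 75 mm tall, open at the top. Origin under its centre, z up. The key hangs in it, collar on the rim, blade lower edge 15 mm above the bench.
- bush1: Loose steel flanged bush standing on its flange, about 0.4 kg (may be absent). Origin at the centre of its underside, z up. Flange 64 mm across and 12 mm thick, above it a tube 42 mm across to a height of 56 mm. All bushes are alike.
- bush2: Loose steel flanged bush standing on its flange, about 0.4 kg (may be absent). Origin at the centre of its underside, z up. Flange 64 mm across and 12 mm thick, above it a tube 42 mm across to a height of 56 mm. All bushes are alike.
- bush3: Loose steel flanged bush standing on its flange, about 0.4 kg (may be absent). Origin at the centre of its underside, z up. Flange 64 mm across and 12 mm thick, above it a tube 42 mm across to a height of 56 mm. All bushes are alike.
- oil_can: Bystander: blue oil bottle, 60 mm across, 150 mm tall, beyond the bed. Origin under its centre.
- grease_tin: Bystander: steel tin, 84 mm across, 70 mm tall, beyond the bed. Origin under its centre.
- spanner: Bystander: steel spanner lying on the bench beyond the switch box.
Mind the look-alikes: they are no part of the job. Leave any blue or red look-alike of the bush1 alone. What is shaped like the bush2 but red is not meant.

How it is judged:
On the way, in this order (a step that is already met when the one before it is completed fails the run):
1. the selector is switched off (one dot) (value of joint selector below -0.58 rad), for 0.2 s.
2. every bush stands in a nest and its screw is turned to the stop (angle between each of bush1, bush2, bush3's own z axis and vertical below 0.1 rad and ((horizontal distance between bush1 and nest1 below 0.009 m and z of bush1 in the frame of nest1 below 0.005 m and value of joint screw1 above 1.2 rad) or (horizontal distance between bush1 and nest2 below 0.009 m and z of bush1 in the frame of nest2 below 0.005 m and value of joint screw2 above 1.2 rad) or (horizontal distance between bush1 and nest3 below 0.009 m and z of bush1 in the frame of nest3 below 0.005 m and value of joint screw3 above 1.2 rad)) and ((horizontal distance between bush2 and nest1 below 0.009 m and z of bush2 in the frame of nest1 below 0.005 m and value of joint screw1 above 1.2 rad) or (horizontal distance between bush2 and nest2 below 0.009 m and z of bush2 in the frame of nest2 below 0.005 m and value of joint screw2 above 1.2 rad) or (horizontal distance between bush2 and nest3 below 0.009 m and z of bush2 in the frame of nest3 below 0.005 m and value of joint screw3 above 1.2 rad)) and ((horizontal distance between bush3 and nest1 below 0.009 m and z of bush3 in the frame of nest1 below 0.005 m and value of joint screw1 above 1.2 rad) or (horizontal distance between bush3 and nest2 below 0.009 m and z of bush3 in the frame of nest2 below 0.005 m and value of joint screw2 above 1.2 rad) or (horizontal distance between bush3 and nest3 below 0.009 m and z of bush3 in the frame of nest3 below 0.005 m and value of joint screw3 above 1.2 rad))), for 0.2 s.
3. the key hangs in its stand again, let go (horizontal distance between key and stand below 0.014 m and angle between key's own z axis and vertical below 0.1 rad and z of key in the frame of stand below 0.02 m and contact force between the fingers and key below 0.2 N), for 0.2 s.
4. the selector is at three dots (value of joint selector above 0.58 rad), for 0.2 s.
At the end, for the whole second after the job is handed in: Every bush upright on the floor of a nest (within 9 mm of its centre), that nest's screw past 1.2 rad (stop 1.40), the key hanging upright in its stand (within 14 mm of centre), the selector past 0.58 rad (three dots 0.7), all released and at rest (all of step 2 and all of step 3 and value of joint selector above 0.58 rad and linear speed of each of bush1, bush2, bush3, key below 0.02 m/s); the robot touches nothing.
It fails at once if a bush is handled while the selector is not off (value of joint selector above -0.35 rad and (contact force between the fingers and bush1 above 2 N or contact force between the fingers and bush2 above 2 N or contact force between the fingers and bush3 above 2 N)).
It fails at once if a screw head is turned with the fingers (contact force between the fingers and head1 above 4 N or contact force between the fingers and head2 above 4 N or contact force between the fingers and head3 above 4 N).
It fails at once if a bystander is disturbed (distance of any of oil_can, grease_tin, spanner from where it was at the start of the episode above 0.03 m).
Of bush1, bush2, bush3 only 2 to 3 are there at a start; the rules pass over those that are not, and their reading is None.
At some moment in a run one of bush1, bush2, bush3 may be knocked a few centimetres aside while the robot is not near it.
It also fails if it takes over 210 s, if anything falls off the work surface, if the arm or the gripper's body presses on something with over 40 N, if the wrist force passes 120 N, or if a joint passes its speed limit or range.

## Working session

There is one attempt and no reset: what is moved stays moved. The work goes in short steps, Python scripts to look and compute and a tool call to move; the robot and the scene stay as the last step left them, time stands still between calls to the robot, and variables do not carry over. Pictures are saved under pics/ and viewed, and the job is handed in when it is done.

Besides the shell and the picture viewer there is one more tool, called after "Request:" by a JSON object that holds its "method" and its "body". apply_moves: Moves the arm, as the interface text tells. Its arguments: {"type":"object","properties":{"commands":{"type":"array","items":{"type":"object","properties":{"dx":{"type":"number"},"dy":{"type":"number"},"dz":{"type":"number"},"spin":{"type":"number"},"hand":{"type":"number"}}}},"grip_force":{"type":"number"}},"required":["commands"]}

```bash
mkdir -p pics; ls; python3 - <<'E'
from station import status, viewer, arm
import cv2
print(status.get_state())
for n in ["scene","side","wrist"]:
    print(n,viewer.camera_info(n))
    cv2.imwrite(f"pics/{n}0.png",viewer.grab_frame(n)[:,:,::-1])
E
```

```text
pics
{'t': 0.0, 'q': array([ 1.58809170e+00,  3.59356638e-01,  1.10524536e-02, -3.57950372e-04,
       -1.22409617e+00, -2.88128155e-01]), 'qd': array([-0.00095909, -0.00092426, -0.00017135,  0.00178515, -0.00025439,
       -0.00025522]), 'joint_efforts': array([ 2.31246820e-03, -5.82719815e+01,  2.93048894e+01,  6.99687839e+00,
        6.92914036e-03, -1.57630489e-04]), 'eef_pos': array([0.18051473, 0.65020306, 0.40373782]), 'ee_rot': array([ 1.65216714,  1.56915737, -1.76038019]), 'force': array([-0.74059588, -1.1885541 , -0.22906696]), 'moment': array([-0.03141495, -0.03140809, -0.02224695]), 'width': 0.08768896834174977}
scene {'fx': 475.6799022837438, 'fy': 475.6799022837438, 'cx': 319.2104377331379, 'cy': 201.44682626190314, 'eye': array([1.08400771, 0.98506534, 0.91970546]), 'attitude': array([ 0.92164738, -0.01134949,  2.64305429])}
side {'fx': 492.80021998272156, 'fy': 492.80021998272156, 'cx': 314.5742295308041, 'cy': 194.33537760010398, 'eye': array([0.23520045, 0.81065099, 1.10498035]), 'attitude': array([ 0.68476659, -0.01802935, -2.74368574])}
wrist {'fx': 299.4153666714721, 'fy': 299.4153666714721, 'cx': 318.6072835172607, 'cy': 203.6901645820227, 'T_tool_cam': array([[-4.33066777e-04,  2.71757017e-01, -9.62365802e-01,
         2.02773234e-02],
       [ 9.99999598e-01, -6.38509371e-04, -6.30307107e-04,
        -7.31786919e-04],
       [-7.85769962e-04, -9.62365687e-01, -2.71756631e-01,
        -7.29397070e-02],
       [ 0.00000000e+00,  0.00000000e+00,  0.00000000e+00,
         1.00000000e+00]])}
```

View pics/scene0.png

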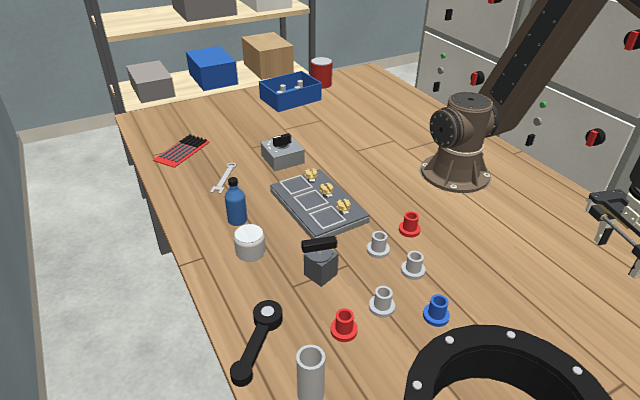

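View pics/side0.png

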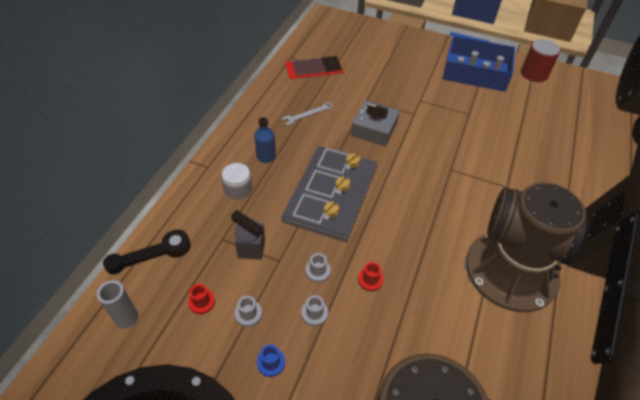

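View pics/wrist0.png

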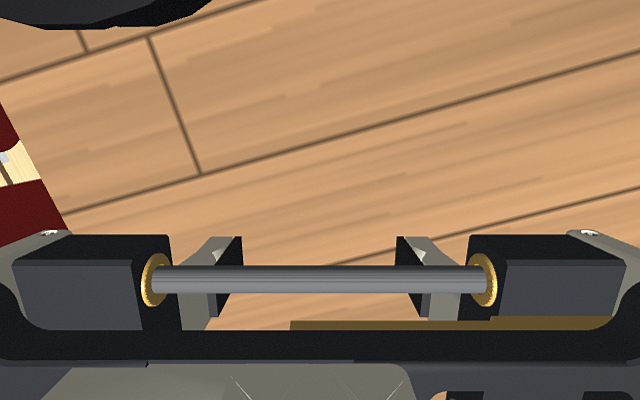

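Scene view: three steel bushes near (378,243), (413,264) and (382,300), look-alikes in red and blue. The key in its stand is near (320,255), the bed near (320,205) and the switch box near (283,150). Next I'll zoom in and write helpers.

```bash
cat > h.py <<'E'
import numpy as np, cv2
from scipy.spatial.transform import Rotation as Ro
from station import status, viewer, arm
def cam(n, st=None):
    ci=viewer.camera_info(n)
    K=(ci['fx'],ci['fy'],ci['cx'],ci['cy'])
    if n=='wrist':
        st=st or status.get_state()
        T=np.eye(4);T[:3,:3]=Ro.from_euler('xyz',st['ee_rot']).as_matrix();T[:3,3]=st['eef_pos']
        T=T@ci['T_tool_cam'];return K,T[:3,:3],T[:3,3]
    return K,Ro.from_euler('xyz',ci['attitude']).as_matrix(),np.array(ci['eye'])
def ray(c,u,v):
    K,R,e=c
    d=R@np.array([(u-K[2])/K[0],-(v-K[3])/K[1],-1.]);return e,d/np.linalg.norm(d)
def onz(c,u,v,z):
    e,d=ray(c,u,v);return e+d*(z-e[2])/d[2]
def proj(c,p):
    K,R,e=c;q=R.T@(np.asarray(p,float)-e)
    return np.array([K[2]+K[0]*q[0]/-q[2],K[3]+K[1]*q[1]/q[2]])
def tri(rs):
    A=np.zeros((3,3));b=np.zeros(3)
    for e,d in rs:
        M=np.eye(3)-np.outer(d,d);A+=M;b+=M@e
    p=np.linalg.solve(A,b);return p,[np.linalg.norm((np.eye(3)-np.outer(d,d))@(p-e)) for e,d in rs]
def shot(n,name):
    c=cam(n);im=viewer.grab_frame(n)[:,:,::-1].copy();cv2.imwrite(f'pics/{name}.png',im);return c,im
E
python3 - <<'E'
from h import *
a=cv2.imread('pics/scene0.png');cv2.imwrite('pics/scene0z.png',cv2.resize(a[115:345,225:465],None,fx=3.3,fy=2.6*3.3/3.3,interpolation=cv2.INTER_CUBIC))
b=cv2.imread('pics/side0.png');cv2.imwrite('pics/side0z.png',cv2.resize(b[85:385,170:410],None,fx=2,fy=2,interpolation=cv2.INTER_CUBIC))
for n,px in [('scene',[(283,150),(378,250),(413,272),(382,307),(320,240)]),('side',[(376,122),(318,272),(314,315),(248,315),(247,222)])]:
    c=cam(n)
    for p in px: print(n,p,onz(c,*p,0.01).round(3))
E
```

```text
scene (283, 150) [ 0.47 -0.4   0.01]
scene (378, 250) [0.464 0.211 0.01 ]
scene (413, 272) [0.429 0.325 0.01 ]
scene (382, 307) [0.57  0.385 0.01 ]
scene (320, 240) [0.587 0.098 0.01 ]
side (376, 122) [ 0.498 -0.384  0.01 ]
side (318, 272) [0.457 0.21  0.01 ]
side (314, 315) [0.42  0.323 0.01 ]
side (248, 315) [0.565 0.385 0.01 ]
side (247, 222) [0.695 0.143 0.01 ]
```

View pics/scene0z.png

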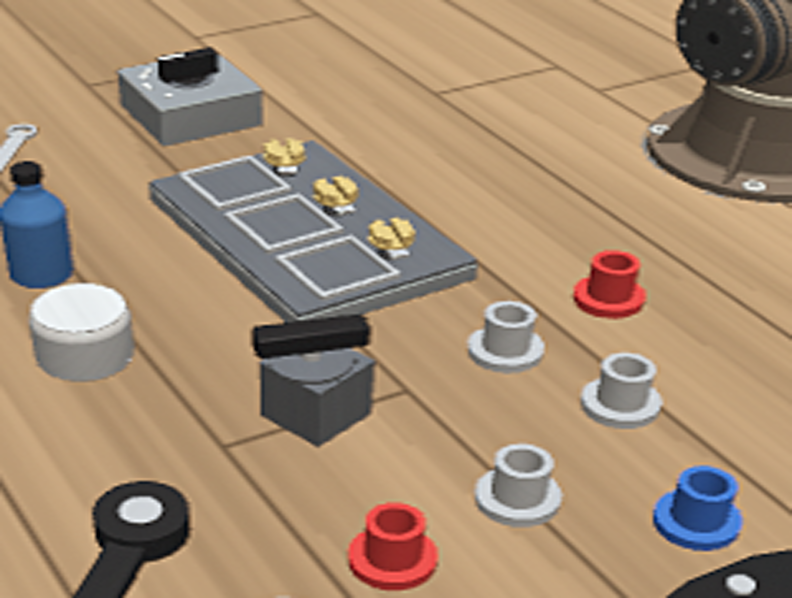

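View pics/side0z.png

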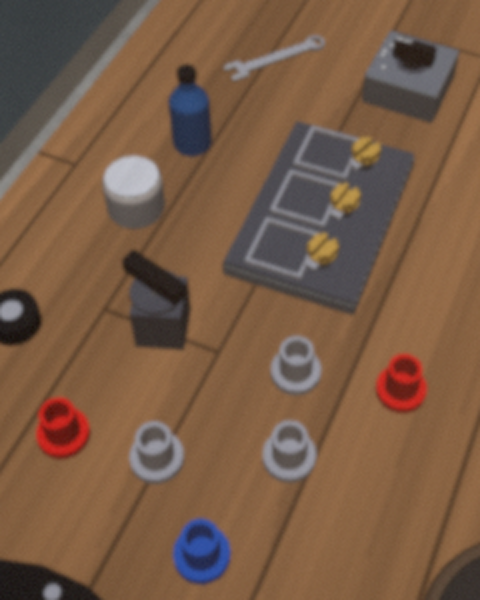

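```bash
python3 - <<'E'
from h import *
s=status.get_state();R=Ro.from_euler('xyz',s['ee_rot']).as_matrix();print(R.round(3))
K,Rc,e=cam('wrist');print(e.round(3),-Rc[:,2].round(3))
# yellow/gold heads, from both cams; steel bushes
for n in ['scene','side']:
    c=cam(n);im=cv2.imread(f'pics/{n}0.png');hsv=cv2.cvtColor(im,cv2.COLOR_BGR2HSV)
    m=cv2.inRange(hsv,(15,110,110),(30,255,255))
    k,l,stt,ce=cv2.connectedComponentsWithStats(m)
    for i in range(1,k):
        if stt[i][4]>60 and stt[i][4]<600: print(n,stt[i],ce[i].round(1),onz(c,*ce[i],0.072).round(4))
E
```

```text
[[-0.    -0.268 -0.964]
 [-0.001 -0.964  0.268]
 [-1.     0.001 -0.   ]]
[0.251 0.631 0.384] [-0.262  0.071 -0.962]
scene [260  55  33  24  74] [279.6  72. ] [ 0.2328 -0.9378  0.072 ]
scene [320 183  13  11  65] [325.9 189.4] [ 0.4943 -0.0354  0.072 ]
scene [337 199  13  12  62] [342.8 206.3] [0.4918 0.0612 0.072 ]
side [549   0  38   9 177] [572.2   2.4] [-0.0211 -1.3151  0.072 ]
side [369   4  63  26 414] [404.5  18.1] [ 0.5669 -0.9195  0.072 ]
side [505  36  27  18 140] [522.1  44.6] [ 0.1246 -0.9279  0.072 ]
side [346 152  15  15 160] [352.9 159. ] [ 0.4946 -0.1397  0.072 ]
side [335 177  15  13 150] [342.2 183.2] [ 0.4906 -0.0415  0.072 ]
side [324 202  15  14 160] [331.  208.7] [0.4863 0.0534 0.072 ]
```

Request:
{"method": "apply_moves", "body": {"commands": [{"dx": 30,"dy": -50,"dz": 0,"spin": 5,"hand": 0},{"dx": 30,"dy": -50,"dz": 0,"spin": 5,"hand": 0},{"dx": 30,"dy": -50,"dz": 0,"spin": 5.5,"hand": 0},{"dx": 30,"dy": -50,"dz": 0,"hand": 0},{"dx": 30,"dy": -50,"dz": 0,"hand": 0}]}}

```text
invalid input at $.commands[3]: expected keys dx, dy, dz, spin, hand
```

Request:
{"method": "apply_moves", "body": {"commands": [{"dx": 30,"dy": -30,"dz": 10,"spin": 0,"hand": 0},{"dx": 30,"dy": -30,"dz": 10,"spin": 0,"hand": 0},{"dx": 10,"dy": -30,"dz": 0,"hand": 0},{"hand": 0},{"hand": 0}]}}

```text
invalid input at $.commands[2]: expected keys dx, dy, dz, spin, hand
```

```bash
python3 - <<'E'
from h import *
c,im=shot('wrist','w1');print(status.get_state()['eef_pos'],c[2])
E
```

```text
[0.18056977 0.65029179 0.4040525 ] [0.25100038 0.63142543 0.38369752]
```

View pics/w1.png

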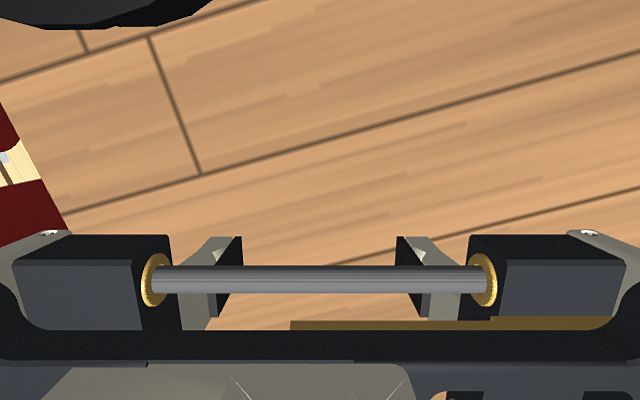

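Moves refused (every row needs all keys), so the arm hasn't moved; this is the same view as before.

Request:
{"method": "apply_moves", "body": {"commands": [{"dx": 30,"dy": -50,"dz": 0,"spin": 5,"hand": 0},{"dx": 30,"dy": -50,"dz": 0,"spin": 5,"hand": 0},{"dx": 30,"dy": -50,"dz": 0,"spin": 5.5,"hand": 0},{"dx": 30,"dy": -50,"dz": 0,"spin": 0,"hand": 0},{"dx": 30,"dy": -50,"dz": 0,"spin": 0,"hand": 0}]}}

```text
t: 0.82
eef_pos: [0.3312, 0.3986, 0.4047]
ee_rot: [-2.096, 1.571, 1.045]
force: [0.4, 0.5, -0.0]
width: 0.0873
```

Request:
{"method": "apply_moves", "body": {"commands": [{"dx": 20,"dy": -40,"dz": 10,"spin": 0,"hand": 0},{"dx": 20,"dy": -40,"dz": 10,"spin": 0,"hand": 0},{"dx": 10,"dy": -30,"dz": 0,"spin": 0,"hand": 0},{"dx": 0,"dy": 0,"dz": 0,"spin": 0,"hand": 0},{"dx": 0,"dy": 0,"dz": 0,"spin": 0,"hand": 0}]}}

```text
t: 1.45
eef_pos: [0.3806, 0.2904, 0.4247]
ee_rot: [-1.868, 1.57, 1.273]
force: [-0.2, 0.0, 0.1]
width: 0.0874
```

```bash
python3 - <<'E'
from h import *
c,im=shot('wrist','w2');print(status.get_state()['eef_pos'],c[2])
E
```

```text
[0.38049077 0.29076949 0.42460945] [0.45372621 0.29107341 0.40446691]
```

View pics/w2.png

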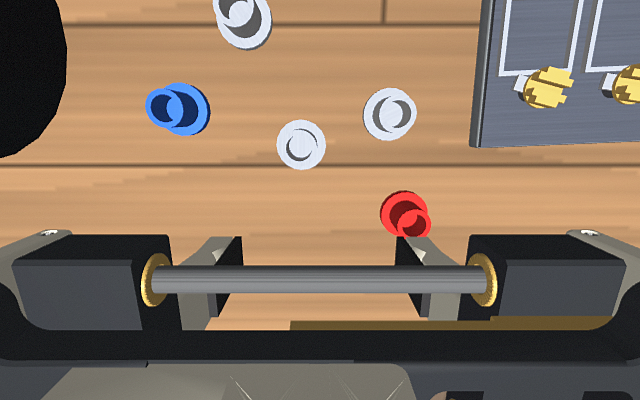

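The wrist view shows bushes at (242,20), (301,145) and (390,114), red at (405,215), blue at (178,110), and the bed's near corner at (475,147). Next I'll go over the bed.

Request:
{"method": "apply_moves", "body": {"commands": [{"dx": 0,"dy": -60,"dz": 0,"spin": 0,"hand": 0},{"dx": 0,"dy": -60,"dz": 0,"spin": 0,"hand": 0},{"dx": 0,"dy": -60,"dz": 0,"spin": 0,"hand": 0},{"dx": 0,"dy": -60,"dz": 0,"spin": 0,"hand": 0},{"dx": 0,"dy": -60,"dz": 0,"spin": 0,"hand": 0}]}}

```text
t: 2.12
eef_pos: [0.3803, -0.0106, 0.4249]
ee_rot: [-2.756, 1.57, 0.388]
force: [1.5, 0.1, 0.3]
width: 0.0878
```

```bash
python3 - <<'E'
from h import *
np.set_printoptions(suppress=True)
c,im=shot('wrist','w3');print(status.get_state()['eef_pos'],c[2])
E
```

```text
[ 0.3793955  -0.01564638  0.42466103] [ 0.45349468 -0.00969715  0.40473111]
```

View pics/w3.png

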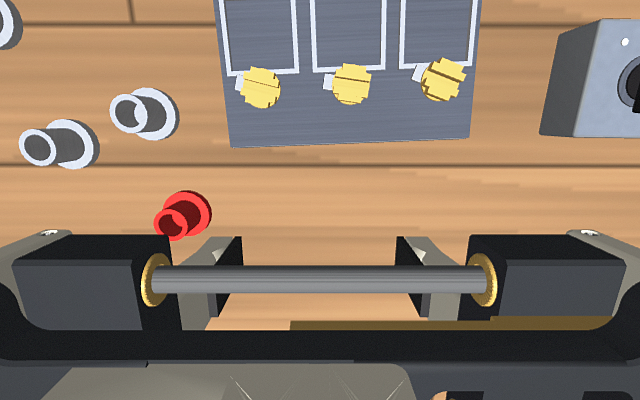

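Request:
{"method": "apply_moves", "body": {"commands": [{"dx": 0,"dy": -60,"dz": 0,"spin": 0,"hand": 0},{"dx": 0,"dy": -60,"dz": 0,"spin": 0,"hand": 0},{"dx": 0,"dy": -60,"dz": 0,"spin": 0,"hand": 0},{"dx": 0,"dy": -60,"dz": 0,"spin": 0,"hand": 0},{"dx": 0,"dy": -60,"dz": 0,"spin": 0,"hand": 0}]}}

```text
t: 2.8
eef_pos: [0.3811, -0.3112, 0.4246]
ee_rot: [2.65, 1.571, -0.491]
force: [2.3, 0.9, 0.7]
width: 0.0872
```

```bash
python3 - <<'E'
from h import *
c,im=shot('wrist','w4');print(status.get_state()['eef_pos'],c[2])
E
```

```text
[ 0.38102346 -0.31635251  0.42392155] [ 0.45423347 -0.31047115  0.40433279]
```

View pics/w4.png

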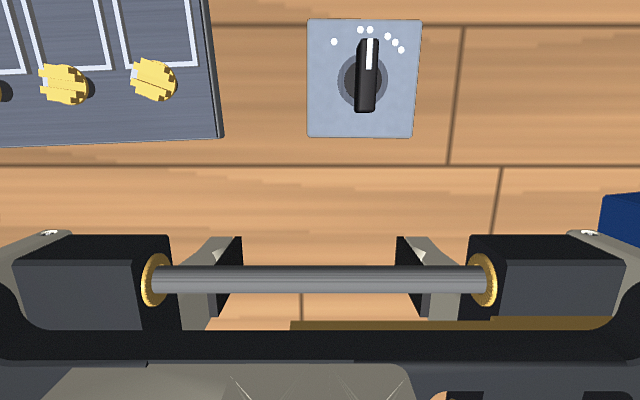

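```bash
python3 - <<'E'
from h import *
a=cv2.imread('pics/w4.png');cv2.imwrite('pics/w4z.png',cv2.resize(a[5:150,290:440],None,fx=4,fy=4,interpolation=cv2.INTER_CUBIC))
a=cv2.imread('pics/w3.png');cv2.imwrite('pics/w3z.png',cv2.resize(a[0:150,215:480],None,fx=3,fy=3,interpolation=cv2.INTER_CUBIC))
E
```

```text
(no output)
```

View pics/w4z.png

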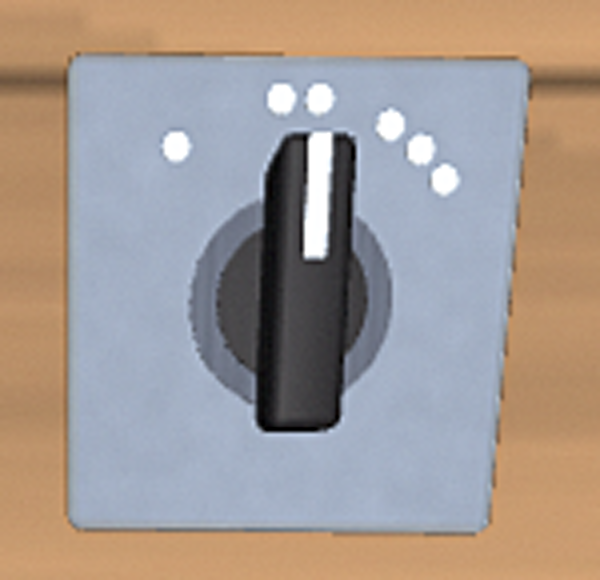

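View pics/w3z.png

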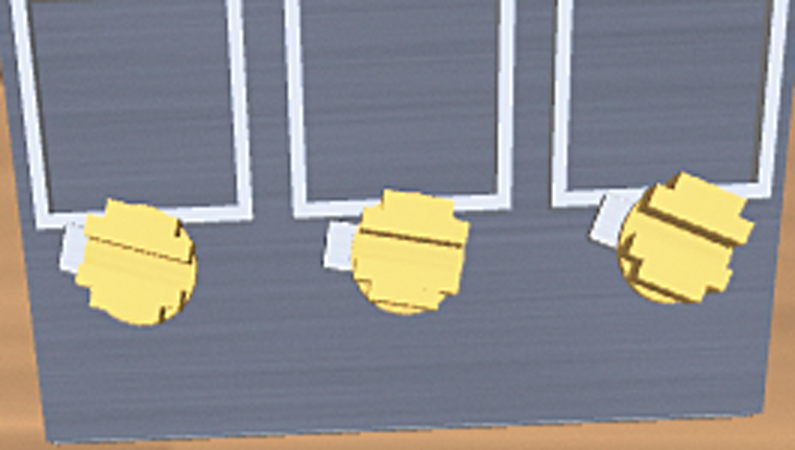

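```bash
cat > m1.py <<'E'
from h import *
np.set_printoptions(suppress=True,precision=4)
ci=viewer.camera_info('wrist')
def wc(t,R=None):
    pass
E
python3 - <<'E'
from h import *
np.set_printoptions(suppress=True,precision=4)
# camera for w4: eye stored; orientation ~ current
c=list(cam('wrist'));print(c[2]);c[2]=np.array([0.45423347,-0.31047115,0.40433279])
def p(z,h): return onz(c,290+z[0]/4,5+z[1]/4,h)
for q in [(70,57),(527,62),(487,530),(70,528)]: print('box',p(q,0.06)[:2])
D=[p(q,0.06)[:2] for q in [(176,146),(282,99),(321,99),(390,125),(420,150),(445,180)]]
from scipy.optimize import least_squares
r=least_squares(lambda x:[np.linalg.norm(d-x)-0.049 for d in D],[0.48,-0.39]);ctr=r.x;print(ctr,r.fun)
for d in D: print('dot',d, np.degrees(np.arctan2(*(d-ctr)[::-1])))
print('bar top',[p(q,0.098)[:2] for q in [(281,133),(354,133),(341,430),(257,430)]])
print('line',p((320,133),0.098)[:2],p((315,258),0.098)[:2])
E
```

```text
[ 0.4541 -0.3158  0.4035]
box [ 0.5514 -0.2999]
box [ 0.5502 -0.4162]
box [ 0.4336 -0.4159]
box [ 0.4342 -0.2986]
[ 0.4931 -0.3583] [ 0.0001 -0.0001  0.0001 -0.     -0.0001  0.0002]
dot [ 0.5309 -0.3271] 39.51334375771047
dot [ 0.5418 -0.3541] 4.897528775935783
dot [ 0.5418 -0.3641] -6.830004747549608
dot [ 0.5358 -0.3822] -29.24186376132421
dot [ 0.53   -0.3904] -40.9837134825992
dot [ 0.5229 -0.3974] -52.629932162890306
bar top [array([ 0.5252, -0.3494]), array([ 0.5252, -0.3661]), array([ 0.4598, -0.3665]), array([ 0.4598, -0.3459])]
line [ 0.5252 -0.3583] [ 0.4987 -0.3584]
```

```bash
python3 - <<'E'
from h import *
np.set_printoptions(suppress=True,precision=4)
for i in range(2):
  s=status.get_state();print(s['eef_pos'],Ro.from_euler('xyz',s['ee_rot']).as_matrix())
E
```

```text
[ 0.381  -0.3164  0.4239] [[-0.0019 -0.0016 -1.    ]
 [-0.0016 -1.      0.0016]
 [-1.      0.0016  0.0019]]
[ 0.381  -0.3164  0.4239] [[-0.0019 -0.0016 -1.    ]
 [-0.0016 -1.      0.0016]
 [-1.      0.0016  0.0019]]
```

Request:
{"method": "apply_moves", "body": {"commands": [{"dx": 38,"dy": -16,"dz": -40,"spin": 0,"hand": 0},{"dx": 38,"dy": -16,"dz": -40,"spin": 0,"hand": 0},{"dx": 36.5,"dy": -16.6,"dz": -20,"spin": 0,"hand": 0},{"dx": 0,"dy": 0,"dz": 0,"spin": 0,"hand": 0},{"dx": 0,"dy": 0,"dz": 0,"spin": 0,"hand": 0}]}}

```text
t: 3.48
eef_pos: [0.4936, -0.3576, 0.324]
ee_rot: [-0.291, 1.569, 2.852]
force: [1.3, 0.9, 0.7]
width: 0.0875
```

```bash
python3 - <<'E'
from h import *
np.set_printoptions(suppress=True,precision=4)
s=status.get_state();print(s['eef_pos'],Ro.from_euler('xyz',s['ee_rot']).as_matrix())
E
```

```text
[ 0.4936 -0.3576  0.324 ] [[-0.0014  0.0006 -1.    ]
 [ 0.0004 -1.     -0.0006]
 [-1.     -0.0004  0.0014]]
```

Request:
{"method": "apply_moves", "body": {"commands": [{"dx": 0,"dy": -0.5,"dz": -30,"spin": 0,"hand": 0},{"dx": 0,"dy": 0,"dz": -30,"spin": 0,"hand": 0},{"dx": 0,"dy": 0,"dz": -20,"spin": 0,"hand": 0},{"dx": 0,"dy": 0,"dz": 0,"spin": 0,"hand": 1},{"dx": 0,"dy": 0,"dz": 0,"spin": 0,"hand": 1}], "grip_force": 20}}

```text
t: 4.1
eef_pos: [0.4934, -0.3586, 0.2464]
ee_rot: [2.694, 1.569, -0.447]
force: [-0.0, -0.1, -0.2]
width: 0.0729
```

Request:
{"method": "apply_moves", "body": {"commands": [{"dx": 0,"dy": 0,"dz": 0,"spin": 0,"hand": 1},{"dx": 0,"dy": 0,"dz": 0,"spin": 0,"hand": 1},{"dx": 0,"dy": 0,"dz": 0,"spin": 0,"hand": 1},{"dx": 0,"dy": 0,"dz": 0,"spin": 0,"hand": 1},{"dx": 0,"dy": 0,"dz": 0,"spin": 0,"hand": 1}]}}

```text
t: 4.72
eef_pos: [0.493, -0.3588, 0.2446]
ee_rot: [-0.147, 1.571, 2.994]
force: [0.1, 0.2, 0.0]
width: 0.023
```

Request:
{"method": "apply_moves", "body": {"commands": [{"dx": 0,"dy": 0,"dz": 0,"spin": 0,"hand": 1},{"dx": 0,"dy": 0,"dz": 0,"spin": 10.3,"hand": 1},{"dx": 0,"dy": 0,"dz": 0,"spin": 10.3,"hand": 1},{"dx": 0,"dy": 0,"dz": 0,"spin": 10.3,"hand": 1},{"dx": 0,"dy": 0,"dz": 0,"spin": 10.3,"hand": 1}]}}

```text
t: 5.35
eef_pos: [0.4932, -0.3588, 0.2446]
ee_rot: [1.614, 1.57, -0.803]
force: [1.6, -0.8, -1.6]
width: 0.0179
```

Request:
{"method": "apply_moves", "body": {"commands": [{"dx": 0,"dy": 0,"dz": 0,"spin": 0,"hand": 1},{"dx": 0,"dy": 0,"dz": 0,"spin": 0,"hand": 1},{"dx": 0,"dy": 0,"dz": 0,"spin": 0,"hand": 0.5},{"dx": 0,"dy": 0,"dz": 0,"spin": 0,"hand": 0.5},{"dx": 0,"dy": 0,"dz": 0,"spin": 0,"hand": 0.4}]}}

```text
t: 5.98
eef_pos: [0.493, -0.3587, 0.2447]
ee_rot: [-1.266, 1.571, 2.593]
force: [0.4, 0.0, -0.5]
width: 0.0421
```

Request:
{"method": "apply_moves", "body": {"commands": [{"dx": 0,"dy": 0,"dz": 30,"spin": 0,"hand": 0},{"dx": 0,"dy": 0,"dz": 50,"spin": -10.3,"hand": 0},{"dx": -38,"dy": 16,"dz": 40,"spin": -10.3,"hand": 0},{"dx": -38,"dy": 16,"dz": 40,"spin": -10.3,"hand": 0},{"dx": -36.5,"dy": 17,"dz": 20,"spin": -10.3,"hand": 0}]}}

```text
t: 6.6
eef_pos: [0.3795, -0.3094, 0.4269]
ee_rot: [2.72, 1.568, -0.428]
force: [0.1, 0.2, 0.0]
width: 0.0867
```

```bash
python3 - <<'E'
from h import *
c,im=shot('wrist','w5')
cv2.imwrite('pics/w5z.png',cv2.resize(im[5:150,290:440],None,fx=4,fy=4,interpolation=cv2.INTER_CUBIC))
E
```

```text
(no output)
```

View pics/w5.png

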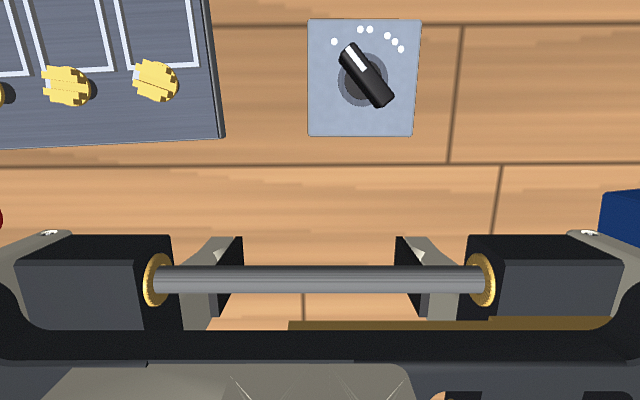

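Pointer (350,55) is now at the single dot (334,42): selector off. Next I'll view the bed from directly above.

Request:
{"method": "apply_moves", "body": {"commands": [{"dx": 14,"dy": 54,"dz": 0,"spin": 0,"hand": 0},{"dx": 14,"dy": 54,"dz": 0,"spin": 0,"hand": 0},{"dx": 14,"dy": 54,"dz": 0,"spin": 0,"hand": 0},{"dx": 14,"dy": 54,"dz": 0,"spin": 0,"hand": 0},{"dx": 14,"dy": 54,"dz": 0,"spin": 0,"hand": 0}]}}

```text
t: 7.28
eef_pos: [0.4505, -0.038, 0.425]
ee_rot: [-2.814, 1.57, 0.327]
force: [0.5, 0.1, -0.3]
width: 0.0875
```

Request:
{"method": "apply_moves", "body": {"commands": [{"dx": 0,"dy": 0,"dz": 0,"spin": 0,"hand": 0},{"dx": 0,"dy": 0,"dz": 0,"spin": 0,"hand": 0},{"dx": 0,"dy": 0,"dz": 0,"spin": 0,"hand": 0},{"dx": 0,"dy": 0,"dz": 0,"spin": 0,"hand": 0},{"dx": 0,"dy": 0,"dz": 0,"spin": 0,"hand": 0}]}}

```text
t: 7.9
eef_pos: [0.4504, -0.0404, 0.4247]
ee_rot: [-3.059, 1.571, 0.081]
force: [-0.1, -0.5, 0.7]
width: 0.0876
```

```bash
python3 - <<'E'
from h import *
import pickle
c,im=shot('wrist','w6');pickle.dump(c,open('w6.pkl','wb'))
cv2.imwrite('pics/w6z.png',cv2.resize(im[0:235,160:460],None,fx=2.6,fy=2.5,interpolation=cv2.INTER_CUBIC))
print(status.get_state()['eef_pos'],c[2])
E
```

```text
[ 0.45047214 -0.04029014  0.42468239] [ 0.52357777 -0.03983829  0.40440073]
```

View pics/w6.png

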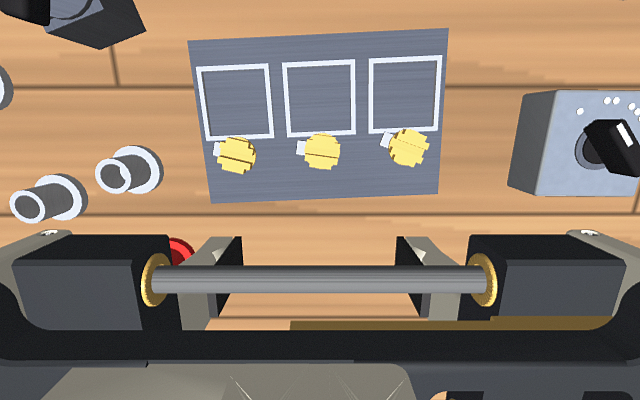

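View pics/w6z.png

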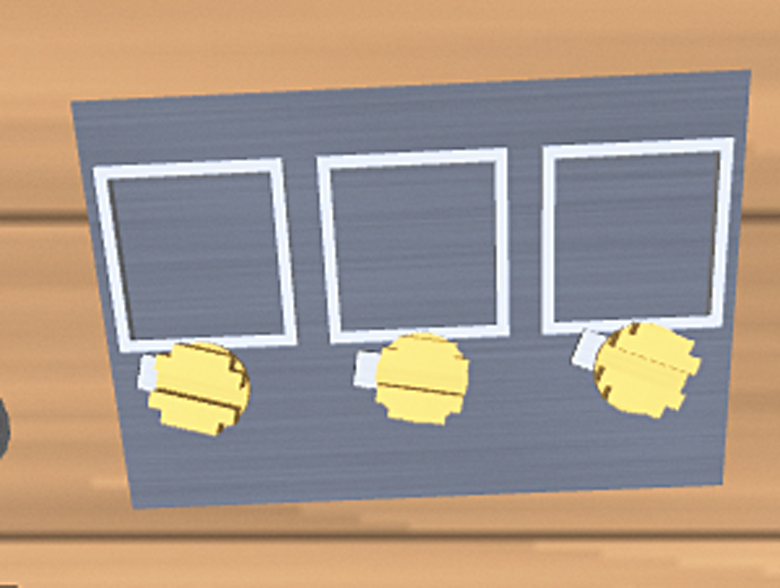

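```bash
python3 - <<'E'
from h import *
import pickle
np.set_printoptions(suppress=True,precision=4)
c=pickle.load(open('w6.pkl','rb'));im=cv2.imread('pics/w6.png');hsv=cv2.cvtColor(im,cv2.COLOR_BGR2HSV)
# bed corners from zoom
for q in [(72,101),(750,70),(722,485),(133,508)]: print('bed',onz(c,160+q[0]/2.6,q[1]/2.5,0.04))
m=cv2.inRange(hsv,(90,0,0),(130,120,175)); m[230:]=0;m[:,:185]=0;m[:,452:]=0
k,l,st,ce=cv2.connectedComponentsWithStats(m,connectivity=4)
N=[]
for i in range(1,k):
    if 2500<st[i][4]<6000:
        print(st[i],ce[i])
        cn,_=cv2.findContours((l==i).astype(np.uint8),cv2.RETR_EXTERNAL,cv2.CHAIN_APPROX_NONE)
        ap=cv2.approxPolyDP(cn[0],8,True)[:,0]
        P=np.array([onz(c,*p,0.045)[:2] for p in ap]);print(ap.tolist(),P.tolist(),P.mean(0))
m=cv2.inRange(hsv,(18,90,90),(32,255,255));m[230:]=0
k,l,st,ce=cv2.connectedComponentsWithStats(m)
m=cv2.morphologyEx(m,cv2.MORPH_CLOSE,np.ones((5,5),np.uint8))
k,l,st,ce=cv2.connectedComponentsWithStats(m)
for i in range(1,k):
    if st[i][4]>300:
        cn,_=cv2.findContours((l==i).astype(np.uint8),cv2.RETR_EXTERNAL,cv2.CHAIN_APPROX_NONE)
        (u,v),r=cv2.minEnclosingCircle(cn[0]);print('head',st[i],ce[i],(u,v,r),onz(c,*ce[i],0.074),onz(c,u,v,0.072))
E
```

```text
bed [0.6067 0.1035 0.04  ]
bed [ 0.6186 -0.1809  0.04  ]
bed [ 0.4331 -0.1891  0.04  ]
bed [0.4214 0.096  0.04  ]
[ 373   61   62   68 3936] [402.9322  94.1062]
[[434, 61], [374, 64], [373, 128], [431, 125]] [[0.5849634583915915, -0.16680160162503666], [0.5819895037570504, -0.10098673136424781], [0.5135778914192919, -0.10320469637147826], [0.5168993344612648, -0.17039030581979592]] [ 0.5494 -0.1353]
[ 287   65   64   67 4007] [319.4125  97.8488]
[[349, 65], [287, 68], [291, 131], [350, 129]] [[0.5809994560794989, -0.07346085147196071], [0.5780076451180863, -0.004985016615578319], [0.5102628873861819, -0.007652890731894638], [0.5124705146679822, -0.07645879265466246]] [ 0.5454 -0.0406]
[ 202   69   67   67 3888] [236.2407 101.7127]
[[263, 69], [203, 72], [212, 135], [268, 133]] [[0.5770101169653588, 0.021604655992293144], [0.5739966076718175, 0.0883257662331431], [0.5057855417210428, 0.08499993634331576], [0.508011687029173, 0.019299574987563038]] [0.5412 0.0536]
head [ 388  129   41   38 1105] [407.4733 147.1457] (408.1816711425781, 146.4935760498047, 20.678783416748047) [ 0.4941 -0.1366  0.074 ] [ 0.4947 -0.1379  0.072 ]
head [ 305  133   35   37 1036] [321.7925 150.8861] (321.96185302734375, 151.46578979492188, 19.47450065612793) [ 0.4902 -0.0433  0.074 ] [ 0.4894 -0.0435  0.072 ]
head [ 217  137   39   37 1094] [236.6051 154.7102] (235.25999450683594, 155.2111053466797, 20.184282302856445) [0.4861 0.05   0.074 ] [0.4853 0.0521 0.072 ]
```

```bash
cat > bush.py <<'E'
from h import *
def steel(im,rows=None):
    hsv=cv2.cvtColor(im,cv2.COLOR_BGR2HSV)
    m=cv2.inRange(hsv,(0,0,70),(179,60,255))
    if rows: m[rows:]=0
    m=cv2.morphologyEx(m,cv2.MORPH_OPEN,np.ones((3,3),np.uint8))
    cn,_=cv2.findContours(m,cv2.RETR_EXTERNAL,cv2.CHAIN_APPROX_NONE)
    return [x for x in cn]
E
python3 - <<'E'
from bush import *
np.set_printoptions(suppress=True,precision=4)
c=cam('wrist');s=status.get_state();print(s['q'])
c2=(c[0],c[1],np.array([0.45372621+0.0,0.29107341,0.40446691]))
c3=(c[0],c[1],np.array([0.45349468,-0.00969715,0.40473111]))
for n,cc,f in [('w2',c2,'w2'),('w6',c,'w6')]:
    for x in steel(cv2.imread(f'pics/{f}.png'),230):
        a=cv2.contourArea(x);b=cv2.boundingRect(x)
        if 600<a<6000: print(n,a,b,cv2.minEnclosingCircle(x))
for n in ['scene','side']:
    for x in steel(cv2.imread(f'pics/{n}0.png')):
        a=cv2.contourArea(x);b=cv2.boundingRect(x)
        if 200<a<3000 and b[1]>200: print(n,a,b)
print('tri nest corner',tri([ray(c3,316,67.7),ray(c,291,131)]))
E
```

```text
[ 0.3487 -0.0325 -0.4206 -0.     -1.1826  1.2207]
w2 1901.0 (276, 119, 50, 51) ((301.2423400878906, 144.16502380371094), 25.532133102416992)
w2 2137.0 (363, 88, 54, 53) ((389.33160400390625, 114.57057189941406), 27.394676208496094)
w2 1419.5 (469, 0, 24, 147) ((481.0, 73.0), 73.82421112060547)
w2 2341.5 (213, 0, 60, 50) ((239.1175994873047, 20.76750373840332), 33.36801528930664)
w6 2763.0 (9, 174, 79, 50) ((48.0512809753418, 199.5), 39.20791244506836)
w6 2515.5 (95, 146, 69, 48) ((128.9485321044922, 173.0), 34.18346405029297)
w6 904.0 (44, 0, 59, 32) ((72.75180053710938, 16.874101638793945), 31.204317092895508)
scene 1386.0 (296, 345, 29, 55)
scene 595.5 (369, 286, 26, 32)
scene 503.5 (401, 251, 25, 29)
scene 498.0 (305, 249, 32, 34)
scene 443.5 (367, 231, 23, 28)
scene 948.5 (234, 224, 32, 38)
side 600.0 (301, 295, 28, 31)
side 608.5 (235, 295, 27, 31)
side 971.0 (97, 280, 37, 48)
side 530.5 (305, 253, 26, 29)
tri nest corner (array([ 0.5099, -0.0067,  0.0348]), [np.float64(0.00012480945296188168), np.float64(0.00012480945296188082)])
```

```bash
python3 - <<'E'
from bush import *
np.set_printoptions(suppress=True,precision=4)
c=cam('wrist')
c2=(c[0],c[1],np.array([0.4537,0.2911,0.40446691]))
for p in [(301,144.3),(389.5,114.3)]: print('flange',onz(c2,*p,0.012), 'w2')
# tube top rims scene (zoomed coordinates 3.3,2.6 offset 225,115) and side (2x offset 170,85)
sc=cam('scene');sd=cam('side')
S=[(510,314),(628,369),(523,461)];D=[(296,351),(289,434),(155,437)]
for a,b in zip(S,D):
    r1=ray(sc,225+a[0]/3.3,115+a[1]/2.6);r2=ray(sd,170+b[0]/2,85+b[1]/2);print('top',tri([r1,r2]))
# key bar ends, collar: scene zoom bar top face ends; side
for nm,a,b in [('barL',(253,330),(128,262)),('barR',(369,325),(183,292))]:
    r1=ray(sc,225+a[0]/3.3,115+a[1]/2.6);r2=ray(sd,170+b[0]/2,85+b[1]/2);print(nm,tri([r1,r2]))
E
```

```text
flange [0.4225 0.3138 0.012 ] w2
flange [0.4595 0.202  0.012 ] w2
top (array([0.4598, 0.2056, 0.0572]), [np.float64(0.0002362961187274613), np.float64(0.0002362961187274308)])
top (array([0.4235, 0.3149, 0.0562]), [np.float64(0.002165657647242995), np.float64(0.0021656576472429065)])
top (array([0.566 , 0.3774, 0.0541]), [np.float64(0.000562355051988344), np.float64(0.0005623550519886194)])
barL (array([0.6908, 0.1989, 0.1197]), [np.float64(0.006588475845022075), np.float64(0.006588475845022123)])
barR (array([0.6058, 0.2175, 0.1137]), [np.float64(0.0013333488816117624), np.float64(0.0013333488816116698)])
```

Request:
{"method": "apply_moves", "body": {"commands": [{"dx": -14,"dy": 48.7,"dz": 0,"spin": 0,"hand": 0},{"dx": -14,"dy": 48.7,"dz": 0,"spin": 0,"hand": 0},{"dx": -14,"dy": 48.7,"dz": 0,"spin": 0,"hand": 0},{"dx": -14,"dy": 48.7,"dz": 0,"spin": 0,"hand": 0},{"dx": -14,"dy": 48.5,"dz": 0,"spin": 0,"hand": 0}]}}

```text
t: 8.57
eef_pos: [0.3799, 0.2048, 0.425]
ee_rot: [-2.318, 1.57, 0.823]
force: [1.2, 0.1, -0.3]
width: 0.0876
```

Request:
{"method": "apply_moves", "body": {"commands": [{"dx": 0,"dy": 0,"dz": -20,"spin": 0,"hand": 0},{"dx": 0,"dy": 0,"dz": -20,"spin": 0,"hand": 0},{"dx": 0,"dy": 0,"dz": -20,"spin": 0,"hand": 0},{"dx": 0,"dy": 0,"dz": 0,"spin": 0,"hand": 0},{"dx": 0,"dy": 0,"dz": 0,"spin": 0,"hand": 0}]}}

```text
t: 9.2
eef_pos: [0.3809, 0.2037, 0.3654]
ee_rot: [-2.709, 1.57, 0.432]
force: [0.3, -0.1, 0.4]
width: 0.0878
```

```bash
cat >> bush.py <<'E'
def find(name,zf=0.012,rows=233):
    c,im=shot('wrist',name)
    print('eef',status.get_state()['eef_pos'].round(4))
    for x in steel(im,rows):
        a=cv2.contourArea(x);b=cv2.boundingRect(x)
        if 600<a<9000:
            (u,v),r=cv2.minEnclosingCircle(x)
            print(a,b,(round(u,1),round(v,1),round(r,1)),onz(c,u,v,zf).round(4))
    return c,im
E
python3 -c "
from bush import *
find('w7')"
```

```text
eef [0.3809 0.2037 0.3656]
3003.5 (183, 120, 67, 59) (216.1, 150.8, 33.7) [0.4206 0.3173 0.012 ]
2857.5 (290, 82, 60, 63) (319.7, 113.2, 31.4) [0.4604 0.2033 0.012 ]
1185.5 (416, 0, 15, 153) (424.5, 76.0, 76.2) [0.4971 0.0952 0.012 ]
2061.5 (98, 0, 80, 38) (137.5, 7.5, 40.2) [0.559  0.3812 0.012 ]
```

View pics/w7.png

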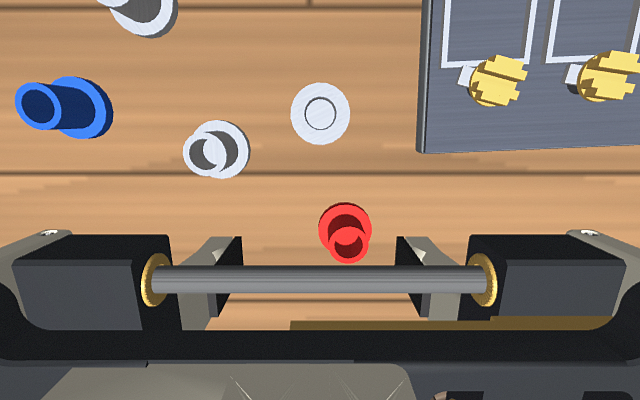

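Request:
{"method": "apply_moves", "body": {"commands": [{"dx": 40,"dy": 0,"dz": -20,"spin": 0,"hand": 0},{"dx": 39.5,"dy": 0,"dz": -30,"spin": 0,"hand": 0},{"dx": 0,"dy": 0,"dz": -45,"spin": 0,"hand": 0},{"dx": 0,"dy": 0,"dz": -45,"spin": 0,"hand": 0},{"dx": 0,"dy": 0,"dz": -27,"spin": 0,"hand": 0}], "grip_force": 30}}

```text
t: 9.88
eef_pos: [0.4602, 0.2033, 0.1963]
ee_rot: [0.802, 1.57, -2.341]
force: [-0.1, 0.8, 0.5]
width: 0.0881
```

Request:
{"method": "apply_moves", "body": {"commands": [{"dx": 0,"dy": 0,"dz": 0,"spin": 0,"hand": 1},{"dx": 0,"dy": 0,"dz": 0,"spin": 0,"hand": 1},{"dx": 0,"dy": 0,"dz": 0,"spin": 0,"hand": 1},{"dx": 0,"dy": 0,"dz": 0,"spin": 0,"hand": 1},{"dx": 0,"dy": 0,"dz": 0,"spin": 0,"hand": 1}]}}

```text
t: 10.5
eef_pos: [0.4601, 0.2036, 0.1983]
ee_rot: [-2.478, 1.57, 0.663]
force: [1.1, -5.4, 4.3]
width: 0.0434
```

Request:
{"method": "apply_moves", "body": {"commands": [{"dx": 0,"dy": 0,"dz": 0,"spin": 0,"hand": 1},{"dx": 0,"dy": 0,"dz": 30,"spin": 0,"hand": 1},{"dx": 0,"dy": 0,"dz": 40,"spin": 0,"hand": 1},{"dx": 0,"dy": 0,"dz": 30,"spin": 0,"hand": 1},{"dx": 20,"dy": -35,"dz": 0,"spin": 0,"hand": 1}]}}

```text
t: 11.12
eef_pos: [0.4803, 0.17, 0.3001]
ee_rot: [-2.406, 1.566, 0.738]
force: [1.1, 0.1, -5.5]
width: 0.0416
```

Request:
{"method": "apply_moves", "body": {"commands": [{"dx": 20,"dy": -40,"dz": 0,"spin": 0,"hand": 1},{"dx": 20,"dy": -40,"dz": 0,"spin": 0,"hand": 1},{"dx": 21.2,"dy": -34.4,"dz": 0,"spin": 0,"hand": 1},{"dx": 0,"dy": 0,"dz": 0,"spin": 0,"hand": 1},{"dx": 0,"dy": 0,"dz": 0,"spin": 0,"hand": 1}]}}

```text
t: 11.75
eef_pos: [0.5408, 0.054, 0.297]
ee_rot: [0.097, 1.569, -3.046]
force: [-0.9, 0.6, -4.2]
width: 0.0416
```

```bash
python3 -c "
from h import *
shot('wrist','w8');shot('scene','s8')
im=cv2.imread('pics/s8.png');cv2.imwrite('pics/s8z.png',cv2.resize(im[100:330,225:465],None,fx=3.3,fy=2.6))
print(status.get_state()['eef_pos'],status.get_state()['force'])"
```

```text
[0.54077887 0.05472204 0.29735051] [ 0.56565446  0.72689853 -3.40271161]
```

View pics/w8.png

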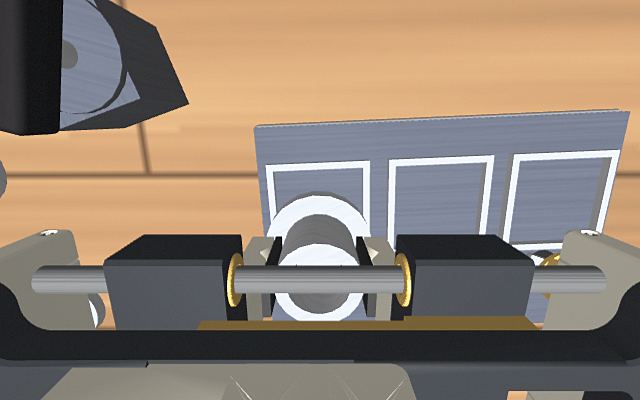

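View pics/s8z.png

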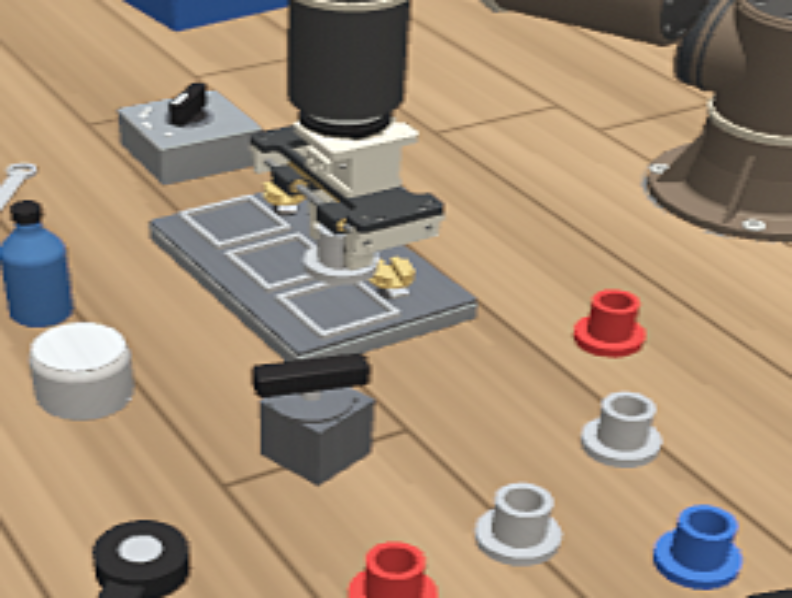

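Request:
{"method": "apply_moves", "body": {"commands": [{"dx": 0.3,"dy": 0,"dz": -25,"spin": 0,"hand": 1},{"dx": 0,"dy": 0,"dz": -20,"spin": 0,"hand": 1},{"dx": 0,"dy": 0,"dz": -9,"spin": 0,"hand": 1},{"dx": 0,"dy": 0,"dz": -4,"spin": 0,"hand": 1},{"dx": 0,"dy": 0,"dz": 0,"spin": 0,"hand": 1}]}}

```text
t: 12.48
eef_pos: [0.5417, 0.0545, 0.24]
ee_rot: [-2.941, 1.57, 0.201]
force: [0.2, -0.5, -4.5]
width: 0.0417
```

Request:
{"method": "apply_moves", "body": {"commands": [{"dx": 0,"dy": 0,"dz": -1.5,"spin": 0,"hand": 1},{"dx": 0,"dy": 0,"dz": 0,"spin": 0,"hand": 0.3},{"dx": 0,"dy": 0,"dz": 0,"spin": 0,"hand": 0.3},{"dx": 0,"dy": 0,"dz": 0,"spin": 0,"hand": 0.3},{"dx": 0,"dy": 0,"dz": 0,"spin": 0,"hand": 0.3}]}}

```text
t: 13.1
eef_pos: [0.5417, 0.0542, 0.2384]
ee_rot: [-2.865, 1.57, 0.276]
force: [-1.0, 1.3, 0.2]
width: 0.0612
```

Request:
{"method": "apply_moves", "body": {"commands": [{"dx": 0,"dy": 0,"dz": 40,"spin": 0,"hand": 0.3},{"dx": 0,"dy": 0,"dz": 50,"spin": 0,"hand": 0},{"dx": -40,"dy": 0,"dz": 36.5,"spin": 0,"hand": 0},{"dx": -51.6,"dy": 0,"dz": 0,"spin": 0,"hand": 0},{"dx": 0,"dy": 0,"dz": 0,"spin": 0,"hand": 0}]}}

```text
t: 13.72
eef_pos: [0.4471, 0.0535, 0.3655]
ee_rot: [-2.176, 1.569, 0.966]
force: [1.4, 0.1, -0.1]
width: 0.087
```

```bash
python3 -c "
from bush import *
find('w9',0.052)"
```

```text
eef [0.4487 0.0539 0.3656]
3450.5 (44, 179, 85, 54) (85.0, 214.5, 44.6) [0.4258 0.295  0.052 ]
845.5 (619, 122, 21, 78) (638.0, 160.5, 38.5) [ 0.482  -0.2572  0.052 ]
2431.0 (0, 39, 47, 66) (18.4, 70.2, 36.2) [0.5628 0.3266 0.052 ]
```

View pics/w9.png

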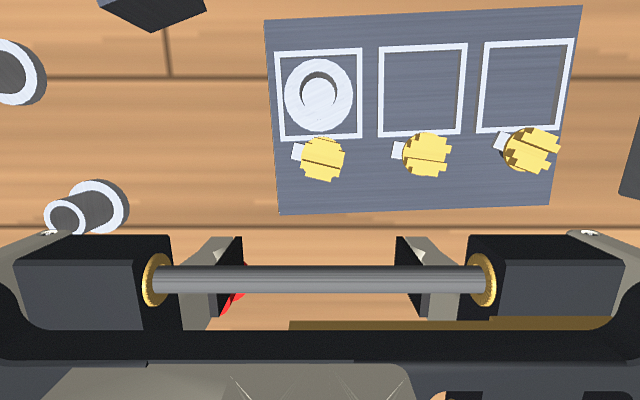

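Request:
{"method": "apply_moves", "body": {"commands": [{"dx": -20,"dy": 50,"dz": 0,"spin": 0,"hand": 0},{"dx": -20,"dy": 50,"dz": 0,"spin": 0,"hand": 0},{"dx": -20,"dy": 50,"dz": 0,"spin": 0,"hand": 0},{"dx": -20,"dy": 50,"dz": 0,"spin": 0,"hand": 0},{"dx": -20,"dy": 50,"dz": 0,"spin": 0,"hand": 0}]}}

```text
t: 14.4
eef_pos: [0.3496, 0.3063, 0.3647]
ee_rot: [-2.98, 1.57, 0.161]
force: [0.5, 0.8, -0.1]
width: 0.0875
```

Request:
{"method": "apply_moves", "body": {"commands": [{"dx": 0,"dy": 12,"dz": 0,"spin": 0,"hand": 0},{"dx": 0,"dy": 0,"dz": 0,"spin": 0,"hand": 0},{"dx": 0,"dy": 0,"dz": 0,"spin": 0,"hand": 0},{"dx": 0,"dy": 0,"dz": 0,"spin": 0,"hand": 0},{"dx": 0,"dy": 0,"dz": 0,"spin": 0,"hand": 0}]}}

```text
t: 15.02
eef_pos: [0.3503, 0.3155, 0.3648]
ee_rot: [-1.97, 1.57, 1.17]
force: [-0.7, -0.1, 0.1]
width: 0.0877
```

```bash
python3 -c "
from bush import *
find('w10')"
```

```text
eef [0.3503 0.3156 0.3649]
2827.5 (291, 89, 60, 62) (320.4, 119.8, 31.0) [0.4228 0.3142 0.012 ]
8706.0 (542, 0, 98, 123) (590.5, 61.0, 77.9) [0.4802 0.0396 0.012 ]
1913.0 (523, 0, 33, 122) (539.0, 60.5, 62.6) [0.4807 0.092  0.012 ]
```

View pics/w10.png

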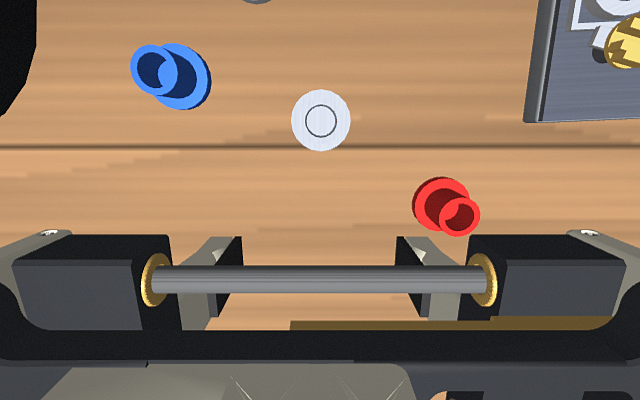

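Bush A is seated in nest 1 (w9). In w10, bush B is centred at (320,120), which is about (0.4226, 0.3142).

Request:
{"method": "apply_moves", "body": {"commands": [{"dx": 36,"dy": -1,"dz": -20,"spin": 0,"hand": 0},{"dx": 36.5,"dy": -1,"dz": -30,"spin": 0,"hand": 0},{"dx": 0,"dy": 0,"dz": -45,"spin": 0,"hand": 0},{"dx": 0,"dy": 0,"dz": -45,"spin": 0,"hand": 0},{"dx": 0,"dy": 0,"dz": -27,"spin": 0,"hand": 0.2}]}}

```text
t: 15.7
eef_pos: [0.4224, 0.3133, 0.1956]
ee_rot: [0.948, 1.569, -2.195]
force: [-0.1, -1.0, 0.5]
width: 0.0821
```

Request:
{"method": "apply_moves", "body": {"commands": [{"dx": 0,"dy": 0,"dz": 0,"spin": 0,"hand": 1},{"dx": 0,"dy": 0,"dz": 0,"spin": 0,"hand": 1},{"dx": 0,"dy": 0,"dz": 0,"spin": 0,"hand": 1},{"dx": 0,"dy": 0,"dz": 0,"spin": 0,"hand": 1},{"dx": 0,"dy": 0,"dz": 0,"spin": 0,"hand": 1}]}}

```text
t: 16.32
eef_pos: [0.4226, 0.3141, 0.1987]
ee_rot: [-2.608, 1.57, 0.534]
force: [-1.1, -1.7, 7.4]
width: 0.0414
```

Request:
{"method": "apply_moves", "body": {"commands": [{"dx": 0,"dy": 0,"dz": 30,"spin": 0,"hand": 1},{"dx": 0,"dy": 0,"dz": 50,"spin": 0,"hand": 1},{"dx": 0,"dy": 0,"dz": 50,"spin": 0,"hand": 1},{"dx": 16,"dy": -50,"dz": 0,"spin": 0,"hand": 1},{"dx": 16,"dy": -50,"dz": 0,"spin": 0,"hand": 1}]}}

```text
t: 16.95
eef_pos: [0.454, 0.2132, 0.3281]
ee_rot: [-1.657, 1.57, 1.486]
force: [0.6, -0.7, -5.9]
width: 0.0416
```

Request:
{"method": "apply_moves", "body": {"commands": [{"dx": 18.2,"dy": -51,"dz": 0,"spin": 0,"hand": 1},{"dx": 18.2,"dy": -51,"dz": 0,"spin": 0,"hand": 1},{"dx": 18.2,"dy": -51,"dz": 0,"spin": 0,"hand": 1},{"dx": 18.2,"dy": -51,"dz": 0,"spin": 0,"hand": 1},{"dx": 18.1,"dy": -50.9,"dz": 0,"spin": 0,"hand": 1}]}}

```text
t: 17.58
eef_pos: [0.5452, -0.0424, 0.3274]
ee_rot: [-0.744, 1.57, 2.398]
force: [1.5, 1.0, -4.8]
width: 0.0413
```

Request:
{"method": "apply_moves", "body": {"commands": [{"dx": 0,"dy": 0,"dz": 0,"spin": 0,"hand": 1},{"dx": 0,"dy": 0,"dz": -25,"spin": 0,"hand": 1},{"dx": 0,"dy": 0,"dz": -30,"spin": 0,"hand": 1},{"dx": 0,"dy": 0,"dz": -20,"spin": 0,"hand": 1},{"dx": 0,"dy": 0,"dz": 0,"spin": 0,"hand": 1}]}}

```text
t: 18.2
eef_pos: [0.5442, -0.0404, 0.251]
ee_rot: [0.139, 1.567, -3.003]
force: [-0.5, -0.1, -4.1]
width: 0.0419
```

Request:
{"method": "apply_moves", "body": {"commands": [{"dx": 0,"dy": 0,"dz": -8,"spin": 0,"hand": 1},{"dx": 0,"dy": 0,"dz": -5,"spin": 0,"hand": 1},{"dx": 0,"dy": 0,"dz": -1,"spin": 0,"hand": 1},{"dx": 0,"dy": 0,"dz": 0,"spin": 0,"hand": 1},{"dx": 0,"dy": 0,"dz": 0,"spin": 0,"hand": 1}]}}

```text
t: 18.82
eef_pos: [0.5455, -0.0407, 0.2389]
ee_rot: [-2.988, 1.57, 0.153]
force: [-0.6, -0.4, -4.5]
width: 0.0415
```

Request:
{"method": "apply_moves", "body": {"commands": [{"dx": 0,"dy": 0,"dz": -1.5,"spin": 0,"hand": 1},{"dx": 0,"dy": 0,"dz": 0,"spin": 0,"hand": 0.3},{"dx": 0,"dy": 0,"dz": 0,"spin": 0,"hand": 0.3},{"dx": 0,"dy": 0,"dz": 0,"spin": 0,"hand": 0.3},{"dx": 0,"dy": 0,"dz": 30,"spin": 0,"hand": 0.3}]}}

```text
t: 19.45
eef_pos: [0.5446, -0.0409, 0.2655]
ee_rot: [0.21, 1.566, -2.932]
force: [0.2, -0.7, 0.5]
width: 0.0614
```

Request:
{"method": "apply_moves", "body": {"commands": [{"dx": 0,"dy": 0,"dz": 60,"spin": 0,"hand": 0.1},{"dx": -20,"dy": 10,"dz": 37.5,"spin": 0,"hand": 0},{"dx": -25,"dy": 50,"dz": 0,"spin": 0,"hand": 0},{"dx": -25,"dy": 54,"dz": 0,"spin": 0,"hand": 0},{"dx": -20,"dy": 50,"dz": 0,"spin": 0,"hand": 0}]}}

```text
t: 20.08
eef_pos: [0.4544, 0.1245, 0.3651]
ee_rot: [-2.52, 1.57, 0.621]
force: [1.7, 0.6, 0.2]
width: 0.0877
```

```bash
python3 -c "
from bush import *
find('w11');shot('scene','s11')"
```

```text
eef [0.4532 0.1283 0.3652]
4932.5 (12, 46, 101, 67) (62.0, 77.5, 52.7) [0.5691 0.3904 0.012 ]
```

View pics/w11.png

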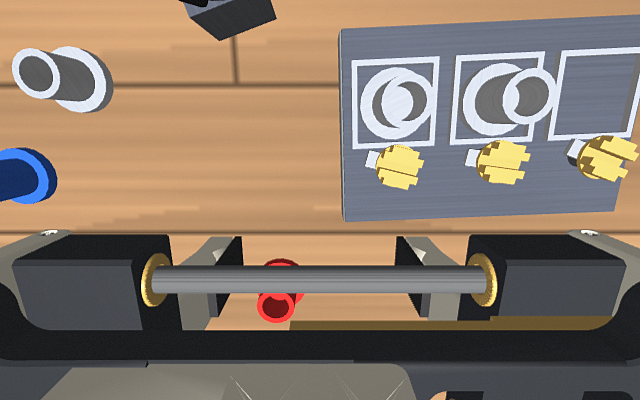

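View pics/s11.png

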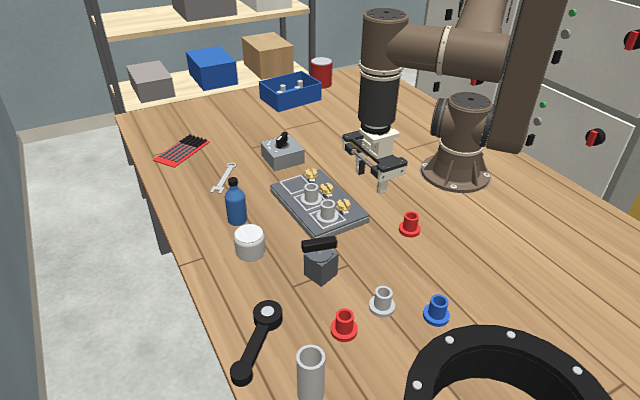

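Request:
{"method": "apply_moves", "body": {"commands": [{"dx": 7,"dy": 51,"dz": 0,"spin": 0,"hand": 0},{"dx": 7,"dy": 51,"dz": 0,"spin": 0,"hand": 0},{"dx": 7,"dy": 51,"dz": 0,"spin": 0,"hand": 0},{"dx": 7,"dy": 51,"dz": 0,"spin": 0,"hand": 0},{"dx": 7,"dy": 51,"dz": 0,"spin": 0,"hand": 0}]}}

```text
t: 20.8
eef_pos: [0.4909, 0.3796, 0.3645]
ee_rot: [1.852, 1.571, -1.29]
force: [0.6, -0.1, -0.1]
width: 0.088
```

Request:
{"method": "apply_moves", "body": {"commands": [{"dx": 0,"dy": 0,"dz": 0,"spin": 0,"hand": 0},{"dx": 0,"dy": 0,"dz": 0,"spin": 0,"hand": 0},{"dx": 0,"dy": 0,"dz": 0,"spin": 0,"hand": 0},{"dx": 0,"dy": 0,"dz": 0,"spin": 0,"hand": 0},{"dx": 0,"dy": 0,"dz": 0,"spin": 0,"hand": 0}]}}

```text
t: 21.42
eef_pos: [0.4905, 0.3777, 0.3651]
ee_rot: [-2.174, 1.57, 0.967]
force: [-0.5, 0.0, -0.1]
width: 0.0877
```

```bash
python3 -c "
from bush import *
find('w12')"
```

```text
eef [0.4904 0.3778 0.365 ]
2862.0 (289, 84, 60, 63) (318.0, 115.0, 31.3) [0.5679 0.3791 0.012 ]
1235.5 (498, 0, 41, 47) (518.5, 18.9, 27.2) [0.6586 0.1819 0.012 ]
```

View pics/w12.png

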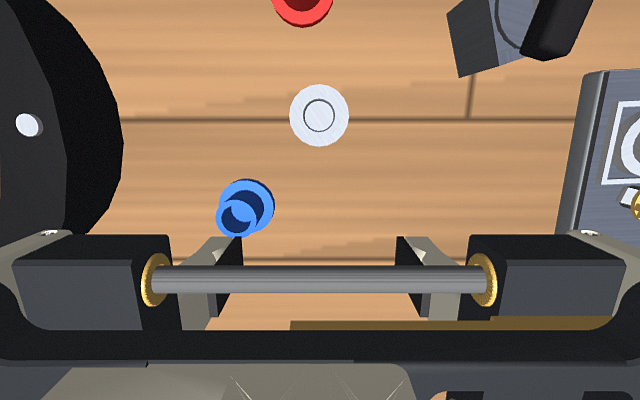

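Request:
{"method": "apply_moves", "body": {"commands": [{"dx": 38,"dy": 0.8,"dz": -20,"spin": 0,"hand": 0},{"dx": 39.3,"dy": 0,"dz": -30,"spin": 0,"hand": 0},{"dx": 0,"dy": 0,"dz": -45,"spin": 0,"hand": 0},{"dx": 0,"dy": 0,"dz": -45,"spin": 0,"hand": 0},{"dx": 0,"dy": 0,"dz": -27,"spin": 0,"hand": 0.2}]}}

```text
t: 22.1
eef_pos: [0.5673, 0.3783, 0.195]
ee_rot: [0.78, 1.568, -2.362]
force: [0.4, -0.1, 0.7]
width: 0.082
```

Request:
{"method": "apply_moves", "body": {"commands": [{"dx": 0,"dy": 0,"dz": 0,"spin": 0,"hand": 1},{"dx": 0,"dy": 0,"dz": 0,"spin": 0,"hand": 1},{"dx": 0,"dy": 0,"dz": 0,"spin": 0,"hand": 1},{"dx": 0,"dy": 0,"dz": 0,"spin": 0,"hand": 1},{"dx": 0,"dy": 0,"dz": 0,"spin": 0,"hand": 1}]}}

```text
t: 22.72
eef_pos: [0.5679, 0.3788, 0.1991]
ee_rot: [-2.925, 1.57, 0.217]
force: [-1.8, -3.1, 7.1]
width: 0.0415
```

Request:
{"method": "apply_moves", "body": {"commands": [{"dx": 0,"dy": 0,"dz": 30,"spin": 0,"hand": 1},{"dx": 0,"dy": 0,"dz": 50,"spin": 0,"hand": 1},{"dx": -5,"dy": -10,"dz": 50,"spin": 0,"hand": 1},{"dx": -20,"dy": -50,"dz": 0,"spin": 0,"hand": 1},{"dx": -20,"dy": -50,"dz": 0,"spin": 0,"hand": 1}]}}

```text
t: 23.35
eef_pos: [0.5216, 0.2679, 0.3278]
ee_rot: [-1.441, 1.57, 1.7]
force: [0.1, -0.1, -3.7]
width: 0.0417
```

Request:
{"method": "apply_moves", "body": {"commands": [{"dx": 4,"dy": -55,"dz": 0,"spin": 0,"hand": 1},{"dx": 4,"dy": -55,"dz": 0,"spin": 0,"hand": 1},{"dx": 4,"dy": -55,"dz": 0,"spin": 0,"hand": 1},{"dx": 4,"dy": -55,"dz": 0,"spin": 0,"hand": 1},{"dx": 4,"dy": -55,"dz": 0,"spin": 0,"hand": 1}]}}

```text
t: 23.98
eef_pos: [0.5421, -0.0076, 0.3277]
ee_rot: [-1.776, 1.57, 1.365]
force: [1.0, 0.0, -3.4]
width: 0.0415
```

Request:
{"method": "apply_moves", "body": {"commands": [{"dx": 2.3,"dy": -50,"dz": 0,"spin": 0,"hand": 1},{"dx": 2.3,"dy": -50,"dz": 0,"spin": 0,"hand": 1},{"dx": 2.2,"dy": -29.7,"dz": 0,"spin": 0,"hand": 1},{"dx": 0,"dy": 0,"dz": 0,"spin": 0,"hand": 1},{"dx": 0,"dy": 0,"dz": -20,"spin": 0,"hand": 1}]}}

```text
t: 24.6
eef_pos: [0.5498, -0.1357, 0.3086]
ee_rot: [-2.991, 1.568, 0.15]
force: [-0.1, 0.5, -4.4]
width: 0.0415
```

Request:
{"method": "apply_moves", "body": {"commands": [{"dx": 0,"dy": 0,"dz": -30,"spin": 0,"hand": 1},{"dx": 0,"dy": 0,"dz": -20,"spin": 0,"hand": 1},{"dx": 0,"dy": 0,"dz": -10,"spin": 0,"hand": 1},{"dx": 0,"dy": 0,"dz": -8,"spin": 0,"hand": 1},{"dx": 0,"dy": 0,"dz": 0,"spin": 0,"hand": 1}]}}

```text
t: 25.22
eef_pos: [0.5497, -0.1354, 0.2399]
ee_rot: [3.12, 1.57, -0.022]
force: [-0.3, 0.5, -3.9]
width: 0.0416
```

Release, rise, and go to a viewpoint for all nests and slots.

Request:
{"method": "apply_moves", "body": {"commands": [{"dx": 0,"dy": 0,"dz": -2.5,"spin": 0,"hand": 1},{"dx": 0,"dy": 0,"dz": 0,"spin": 0,"hand": 0.3},{"dx": 0,"dy": 0,"dz": 0,"spin": 0,"hand": 0.3},{"dx": 0,"dy": 0,"dz": 0,"spin": 0,"hand": 0.3},{"dx": 0,"dy": 0,"dz": 30,"spin": 0,"hand": 0.3}]}}

```text
t: 25.85
eef_pos: [0.5486, -0.1357, 0.2655]
ee_rot: [0.017, 1.566, -3.125]
force: [0.1, -0.1, 0.3]
width: 0.061
```

Request:
{"method": "apply_moves", "body": {"commands": [{"dx": 0,"dy": 0,"dz": 50,"spin": 0,"hand": 0.1},{"dx": -45,"dy": 30,"dz": 0,"spin": 0,"hand": 0},{"dx": -55,"dy": 25,"dz": 0,"spin": 0,"hand": 0},{"dx": -30,"dy": 40,"dz": 0,"spin": 0,"hand": 0},{"dx": 0,"dy": 0,"dz": 0,"spin": 0,"hand": 0}]}}

```text
t: 26.48
eef_pos: [0.4177, -0.0392, 0.3178]
ee_rot: [-2.584, 1.569, 0.561]
force: [1.8, 0.6, 0.6]
width: 0.0878
```

Request:
{"method": "apply_moves", "body": {"commands": [{"dx": 0,"dy": 0,"dz": 0,"spin": 0,"hand": 0},{"dx": 0,"dy": 0,"dz": 0,"spin": 0,"hand": 0},{"dx": 0,"dy": 0,"dz": 0,"spin": 0,"hand": 0},{"dx": 0,"dy": 0,"dz": 0,"spin": 0,"hand": 0},{"dx": 0,"dy": 0,"dz": 0,"spin": 0,"hand": 0}]}}

```text
t: 27.1
eef_pos: [0.4196, -0.0409, 0.317]
ee_rot: [0.338, 1.57, -2.805]
force: [-0.2, 0.1, -0.1]
width: 0.0876
```

```bash
python3 -c "
from bush import *
import pickle
c,im=find('w13',.052);pickle.dump(c,open('w13.pkl','wb'))
cv2.imwrite('pics/w13z.png',cv2.resize(im[80:230,180:450],None,fx=2.95,fy=2.95,interpolation=cv2.INTER_CUBIC))
print(status.get_state()['q'])
"
```

```text
eef [ 0.4195 -0.0408  0.317 ]
6626.5 (577, 40, 63, 152) (623.5, 115.5, 77.1) [ 0.4953 -0.2793  0.052 ]
[ 3.75429425e-01  1.40938400e-02 -6.43498680e-01  1.65539111e-05
 -9.13553504e-01  1.19460528e+00]
```

View pics/w13.png

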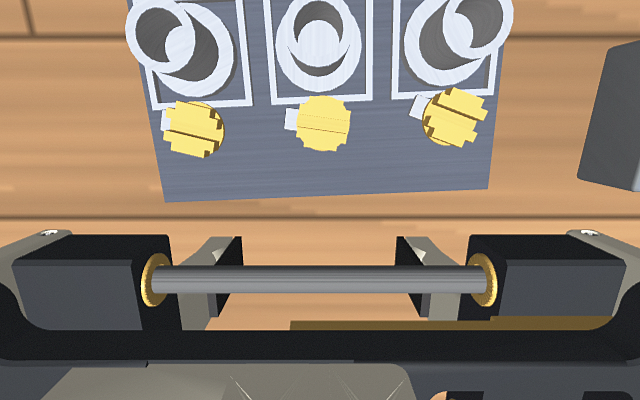

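View pics/w13z.png

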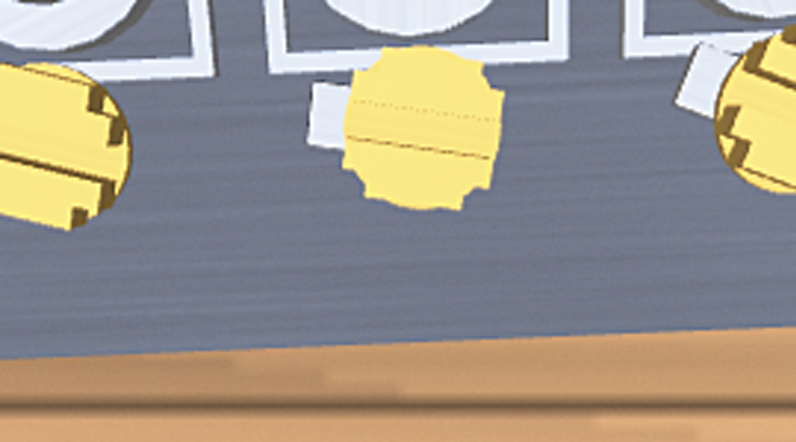

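```bash
python3 -c "
import cv2,numpy as np
im=cv2.imread('pics/w13.png')
a=cv2.resize(im[90:165,150:235],None,fx=4.5,fy=6,interpolation=cv2.INTER_CUBIC)
b=cv2.resize(im[80:155,405:490],None,fx=4.5,fy=6,interpolation=cv2.INTER_CUBIC)
cv2.imwrite('pics/w13h.png',np.hstack([a,b]))"
```

```text
(no output)
```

View pics/w13h.png

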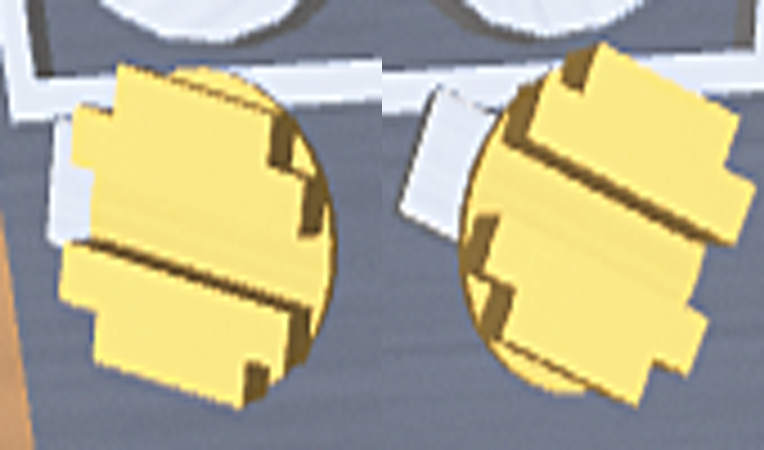

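```bash
python3 - <<'E'
from h import *
import pickle
np.set_printoptions(suppress=True,precision=4)
c=pickle.load(open('w13.pkl','rb'))
def L(a,b,z):
    A=onz(c,*a,z);B=onz(c,*b,z);d=A-B;return np.degrees(np.arctan2(d[1],d[0])).round(2),A[:2],B[:2]
h2=lambda p:(180+p[0]/2.95,80+p[1]/2.95)
h1=lambda p:(150+p[0]/4.5,90+p[1]/6)
h3=lambda p:(405+(p[0]-382)/4.5,80+p[1]/6)
print('h2',L(h2((353,100)),h2((497,121)),.077),L(h2((347,137)),h2((490,159)),.077))
print('h1',L(h1((95,248)),h1((305,314)),.077), L(h1((120,65)),h1((275,112)),.077), 'low edge',L(h1((95,362)),h1((240,408)),.077))
print('h3',L(h3((525,135)),h3((715,235)),.077), L(h3((600,45)),h3((738,115)),.077),L(h3((500,345)),h3((640,405)),.077))
E
```

```text
h2 (np.float64(82.02), array([ 0.4961, -0.027 ]), array([ 0.4913, -0.0614])) (np.float64(81.49), array([ 0.4876, -0.0254]), array([ 0.4824, -0.06  ]))
h1 (np.float64(76.68), array([0.4842, 0.0649]), array([0.4765, 0.0324])) (np.float64(77.5), array([0.5048, 0.0583]), array([0.4996, 0.0349])) low edge (np.float64(76.33), array([0.4708, 0.0667]), array([0.4653, 0.0439]))
h3 (np.float64(70.2), array([ 0.5037, -0.1225]), array([ 0.4925, -0.1536])) (np.float64(71.15), array([ 0.5135, -0.1329]), array([ 0.5059, -0.1552])) (np.float64(73.05), array([ 0.4799, -0.1211]), array([ 0.4728, -0.1444]))
```

All three bushes sit in their nests. Slot directions are about 77°, 82° and 71°. Now I'll locate the key and stand.

Request:
{"method": "apply_moves", "body": {"commands": [{"dx": 26,"dy": 48,"dz": 18,"spin": 0,"hand": 0},{"dx": 26,"dy": 48,"dz": 18,"spin": 0,"hand": 0},{"dx": 26,"dy": 48,"dz": 18,"spin": 0,"hand": 0},{"dx": 26,"dy": 48,"dz": 18,"spin": 0,"hand": 0},{"dx": 26,"dy": 48,"dz": 11,"spin": 0,"hand": 0}]}}

```text
t: 27.78
eef_pos: [0.5502, 0.2011, 0.4012]
ee_rot: [-2.644, 1.57, 0.497]
force: [-0.1, 0.0, 0.4]
width: 0.088
```

Request:
{"method": "apply_moves", "body": {"commands": [{"dx": 0,"dy": 0,"dz": 0,"spin": 0,"hand": 0},{"dx": 0,"dy": 0,"dz": 0,"spin": 0,"hand": 0},{"dx": 0,"dy": 0,"dz": 0,"spin": 0,"hand": 0},{"dx": 0,"dy": 0,"dz": 0,"spin": 0,"hand": 0},{"dx": 0,"dy": 0,"dz": 0,"spin": 0,"hand": 0}]}}

```text
t: 28.4
eef_pos: [0.5493, 0.1988, 0.4004]
ee_rot: [-2.495, 1.57, 0.646]
force: [-0.0, 0.3, -0.6]
width: 0.0873
```

```bash
python3 -c "
from h import *
import pickle
c,im=shot('wrist','w14');pickle.dump(c,open('w14.pkl','wb'))
print(status.get_state()['eef_pos'])
cv2.imwrite('pics/w14z.png',cv2.resize(im[20:220,230:430],None,fx=3,fy=3,interpolation=cv2.INTER_CUBIC))
"
```

```text
[0.54935686 0.19892126 0.40035981]
```

View pics/w14.png

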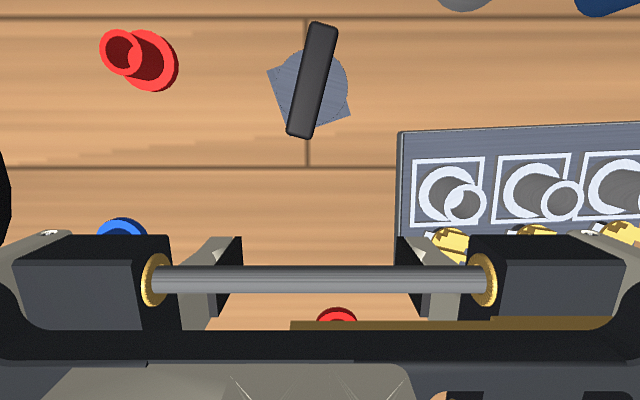

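View pics/w14z.png

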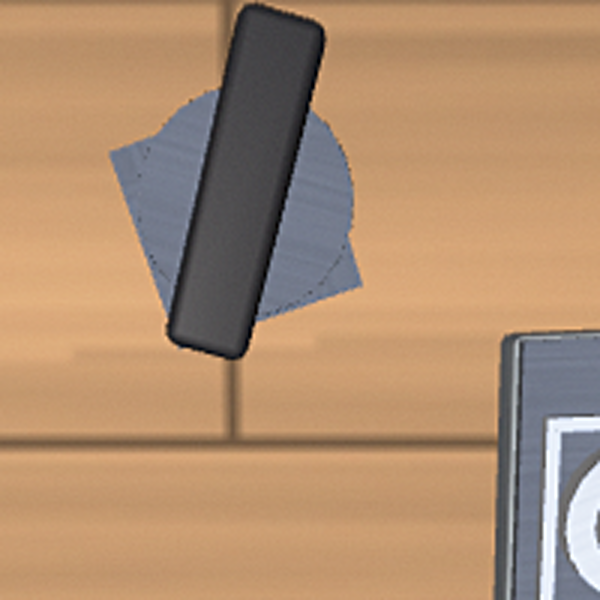

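```bash
python3 - <<'E'
from h import *
import pickle
np.set_printoptions(suppress=True,precision=4)
c=pickle.load(open('w14.pkl','rb'))
P=lambda q,z:onz(c,230+q[0]/3,20+q[1]/3,z)[:2]
C=np.array([P(q,.121) for q in [(240,5),(326,25),(246,358),(168,338)]]);print(C,C.mean(0))
d=(C[0]+C[1]-C[2]-C[3])/2;print('bar',np.linalg.norm(d),np.degrees(np.arctan2(d[1],d[0])),np.linalg.norm(C[0]-C[1]))
print('stand',P((110,152),.075),P((362,287),.075))
# collar circle points
cp=np.array([P(q,.081) for q in [(200,97),(170,120),(150,150),(137,200),(340,145),(353,195),(347,235),(300,300),(325,270),(160,265)]])
A=np.c_[2*cp,np.ones(len(cp))];s=np.linalg.lstsq(A,(cp**2).sum(1),rcond=None)[0];print('collar',s[:2],np.sqrt(s[2]+s[0]**2+s[1]**2))
# two view: scene bar ends top corners project check
sc=cam('scene');sd=cam('side')
for z in (.121,):
  for p in C: print(proj(sc,[*p,z]).round(1),proj(sd,[*p,z]).round(1))
a=cv2.imread('pics/scene0.png');cv2.imwrite('pics/k0.png',cv2.resize(a[225:295,290:350],None,fx=8,fy=8,interpolation=cv2.INTER_CUBIC))
E
```

```text
[[0.6945 0.2061]
 [0.69   0.184 ]
 [0.6061 0.2051]
 [0.6116 0.227 ]] [0.6505 0.2055]
bar 0.08605904251968022 -14.115579952845396 0.022557996593906365
stand [0.6664 0.2484] [0.6258 0.1681]
collar [0.6509 0.2058] 0.03320657485460367
[303.2 245.9] [231.3 214.7]
[300.9 240. ] [237.2 208.8]
[334.  234.6] [263.5 226. ]
[336.5 240.4] [257.4 232. ]
```

View pics/k0.png

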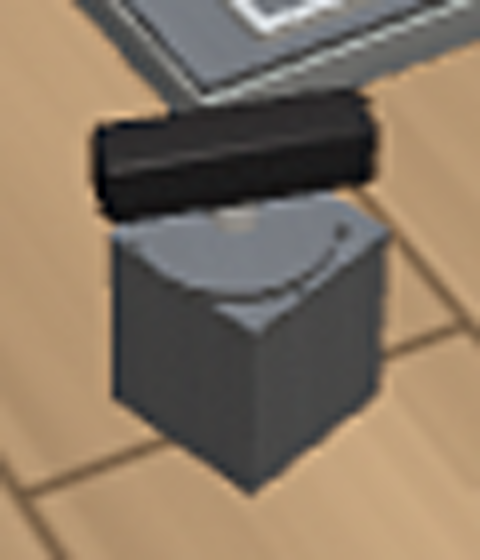

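Request:
{"method": "apply_moves", "body": {"commands": [{"dx": 50,"dy": 3,"dz": -10,"spin": -7,"hand": 0},{"dx": 51.2,"dy": 3.3,"dz": -20,"spin": -7.1,"hand": 0},{"dx": 0,"dy": 0,"dz": -30,"spin": 0,"hand": 0},{"dx": 0,"dy": 0,"dz": -40,"spin": 0,"hand": 0},{"dx": 0,"dy": 0,"dz": -32.5,"spin": 0,"hand": 0.2}], "grip_force": 45}}

```text
t: 29.08
eef_pos: [0.6505, 0.2053, 0.2659]
ee_rot: [0.709, 1.57, -2.679]
force: [-0.1, 0.3, -0.6]
width: 0.082
```

Request:
{"method": "apply_moves", "body": {"commands": [{"dx": 0,"dy": 0,"dz": 0,"spin": 0,"hand": 1},{"dx": 0,"dy": 0,"dz": 0,"spin": 0,"hand": 1},{"dx": 0,"dy": 0,"dz": 0,"spin": 0,"hand": 1},{"dx": 0,"dy": 0,"dz": 0,"spin": 0,"hand": 1},{"dx": 0,"dy": 0,"dz": 0,"spin": 0,"hand": 1}]}}

```text
t: 29.7
eef_pos: [0.6507, 0.2057, 0.2685]
ee_rot: [-2.329, 1.57, 0.566]
force: [0.2, 0.2, 0.0]
width: 0.0333
```

Request:
{"method": "apply_moves", "body": {"commands": [{"dx": 0,"dy": 0,"dz": 0,"spin": 0,"hand": 1},{"dx": 0,"dy": 0,"dz": 0,"spin": 0,"hand": 1},{"dx": 0,"dy": 0,"dz": 0,"spin": 0,"hand": 1},{"dx": 0,"dy": 0,"dz": 25,"spin": 0,"hand": 1},{"dx": 0,"dy": 0,"dz": 35,"spin": 0,"hand": 1}]}}

```text
t: 30.32
eef_pos: [0.6501, 0.2055, 0.3262]
ee_rot: [0.668, 1.567, -2.72]
force: [-0.2, 0.6, -2.6]
width: 0.0238
```

Request:
{"method": "apply_moves", "body": {"commands": [{"dx": 0,"dy": 0,"dz": 40,"spin": 0,"hand": 1},{"dx": 0,"dy": 0,"dz": 30,"spin": -9.9,"hand": 1},{"dx": -20,"dy": -20,"dz": 0,"spin": -9.9,"hand": 1},{"dx": -25,"dy": -20,"dz": 0,"spin": -9.9,"hand": 1},{"dx": -25,"dy": -20,"dz": 0,"spin": -9.9,"hand": 1}]}}

```text
t: 30.95
eef_pos: [0.5797, 0.145, 0.3967]
ee_rot: [1.118, 1.569, -2.967]
force: [1.0, 0.6, -3.2]
width: 0.0234
```

Request:
{"method": "apply_moves", "body": {"commands": [{"dx": -25,"dy": -25,"dz": 0,"spin": -9.9,"hand": 1},{"dx": -25,"dy": -25,"dz": 0,"spin": -9.9,"hand": 1},{"dx": -25,"dy": -25,"dz": 0,"spin": -9.9,"hand": 1},{"dx": -20.3,"dy": -18.9,"dz": 0,"spin": -9.9,"hand": 1},{"dx": 0,"dy": 0,"dz": 0,"spin": -9.9,"hand": 1}]}}

```text
t: 31.58
eef_pos: [0.4836, 0.0505, 0.3974]
ee_rot: [1.339, 1.57, 2.672]
force: [-0.1, 0.0, -1.5]
width: 0.0233
```

Request:
{"method": "apply_moves", "body": {"commands": [{"dx": 0,"dy": 0,"dz": 0,"spin": 0,"hand": 1},{"dx": 0,"dy": 0,"dz": 0,"spin": 0,"hand": 1},{"dx": 0,"dy": 0,"dz": 0,"spin": 0,"hand": 1},{"dx": 0,"dy": 0,"dz": 0,"spin": 0,"hand": 1},{"dx": 0,"dy": 0,"dz": 0,"spin": 0,"hand": 1}]}}

```text
t: 32.2
eef_pos: [0.4854, 0.0519, 0.3975]
ee_rot: [2.225, 1.571, -2.718]
force: [0.3, -0.2, -2.1]
width: 0.0239
```

```bash
python3 -c "
from h import *
import pickle
c,im=shot('wrist','w15');pickle.dump(c,open('w15.pkl','wb'))
_,b=shot('side','d15');_,a=shot('scene','s15')
cv2.imwrite('pics/s15z.png',cv2.resize(np.hstack([a[110:260,230:400],b[100:250,270:440]]),None,fx=2.3,fy=2.3,interpolation=cv2.INTER_CUBIC))
s=status.get_state();print(s['eef_pos'],s['q'],Ro.from_euler('xyz',s['ee_rot']).as_matrix().round(3))
"
```

```text
[0.48538733 0.05181485 0.39762813] [ 5.10151637e-01  5.25795417e-02 -3.98262317e-01  1.10669770e-05
 -1.12000794e+00 -7.40493795e-01] [[-0.    -0.974  0.228]
 [-0.     0.228  0.974]
 [-1.     0.    -0.   ]]
```

View pics/w15.png

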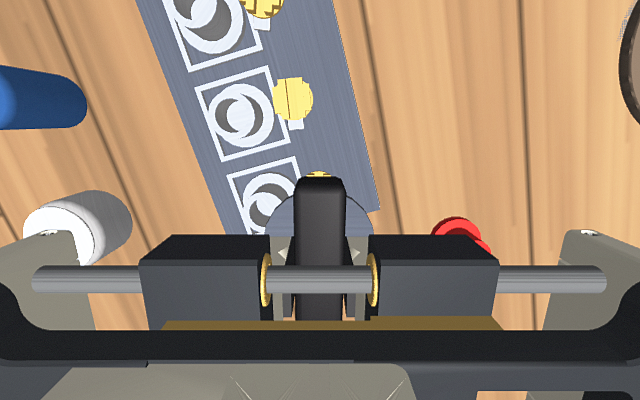

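View pics/s15z.png

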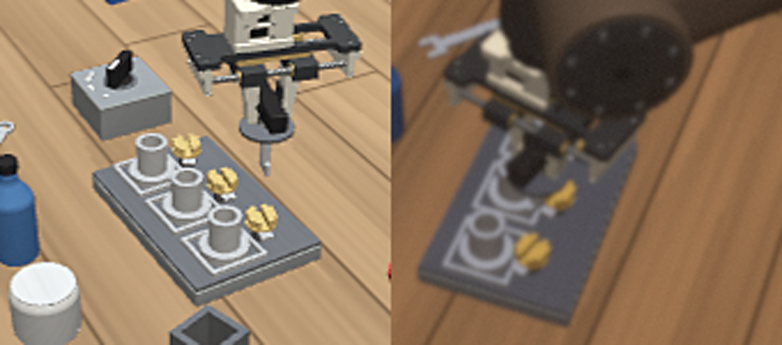

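```bash
python3 -c "
from h import *
import pickle
c=pickle.load(open('w15.pkl','rb'));s=status.get_state()
R=Ro.from_euler('xyz',s['ee_rot']).as_matrix();t=s['eef_pos']
for p in [(.146,0,-.045),(.146,.012,-.045),(.146,-.012,-.045),(.186,0,-.034),(.186,.034,0),(.186,-.034,0)]: print(p,proj(c,R@np.array(p)+t).round(1))
im=cv2.imread('pics/w15.png');cv2.imwrite('pics/w15z.png',cv2.resize(im[150:330,240:400],None,fx=4,fy=3.3))
# scene: blade tip expected
sc=cam('scene');tip=t+R@np.array([.252,0,0]);print(tip,proj(sc,tip),[proj(sc,tip+R@np.array([0,0,k])) for k in(-.015,.015)])
im=cv2.imread('pics/s15.png');cv2.imwrite('pics/s15y.png',cv2.resize(im[140:210,320:390],None,fx=8,fy=8))
"
```

```text
(0.146, 0, -0.045) [318.4 185.4]
(0.146, 0.012, -0.045) [346.4 185.4]
(0.146, -0.012, -0.045) [290.4 185.4]
(0.186, 0, -0.034) [318.3 189.5]
(0.186, 0.034, 0) [375.1 245. ]
(0.186, -0.034, 0) [261.4 244.9]
[0.4853768  0.05180608 0.14562813] [344.14910093 183.39285826] [array([342.54918279, 180.47647292]), array([345.77650914, 186.35935345])]
```

View pics/w15z.png

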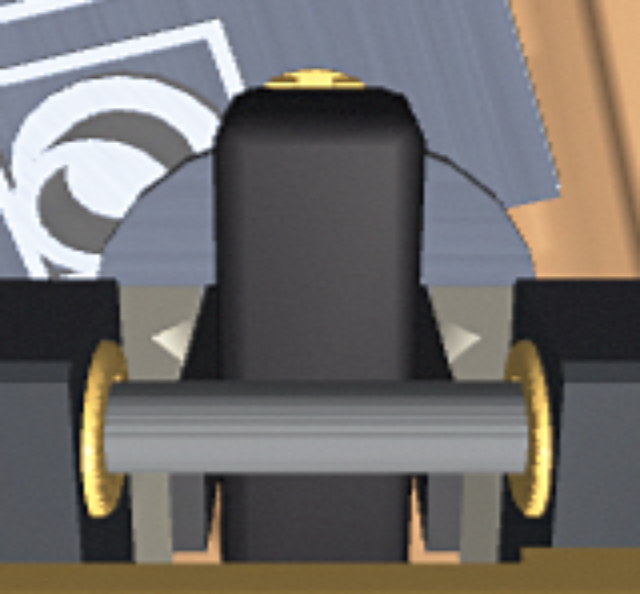

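View pics/s15y.png

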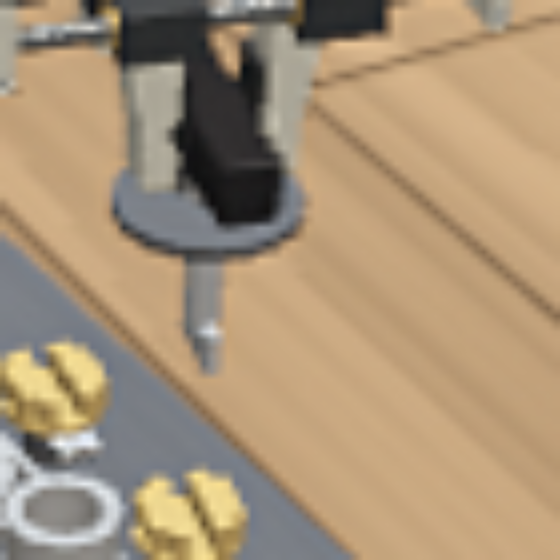

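Request:
{"method": "apply_moves", "body": {"commands": [{"dx": 0,"dy": 0,"dz": -30,"spin": 0,"hand": 1},{"dx": 0,"dy": 0,"dz": -25,"spin": 0,"hand": 1},{"dx": 0,"dy": 0,"dz": -8,"spin": 0,"hand": 1},{"dx": 0,"dy": 0,"dz": 0,"spin": 0,"hand": 1},{"dx": 0,"dy": 0,"dz": 0,"spin": 0,"hand": 1}]}}

```text
t: 32.98
eef_pos: [0.4858, 0.0519, 0.3357]
ee_rot: [-1.049, 1.569, 0.291]
force: [0.6, 0.3, -1.0]
width: 0.0238
```

Request:
{"method": "apply_moves", "body": {"commands": [{"dx": 0,"dy": 0,"dz": -4,"spin": 0,"hand": 1},{"dx": 0,"dy": 0,"dz": -3,"spin": 0,"hand": 1},{"dx": 0,"dy": 0,"dz": -3,"spin": 0,"hand": 1},{"dx": 0,"dy": 0,"dz": 0,"spin": 0,"hand": 1},{"dx": 0,"dy": 0,"dz": 0,"spin": 0,"hand": 1}]}}

```text
t: 33.6
eef_pos: [0.4854, 0.0518, 0.3247]
ee_rot: [-1.749, 1.571, -0.409]
force: [0.0, -1.1, -3.0]
width: 0.0237
```

Request:
{"method": "apply_moves", "body": {"commands": [{"dx": 0,"dy": 0,"dz": -2,"spin": 0,"hand": 1},{"dx": 0,"dy": 0,"dz": -2,"spin": 0,"hand": 1},{"dx": 0,"dy": 0,"dz": 0,"spin": 0,"hand": 1},{"dx": 0,"dy": 0,"dz": 0,"spin": 0,"hand": 1},{"dx": 0,"dy": 0,"dz": 0,"spin": 0,"hand": 1}]}}

```text
t: 34.22
eef_pos: [0.4854, 0.0518, 0.3207]
ee_rot: [-1.19, 1.571, 0.15]
force: [0.4, 0.0, -2.7]
width: 0.0236
```

```bash
python3 -c "
from h import *
s=status.get_state();print(s['eef_pos'],s['force'],s['moment'])
_,a=shot('scene','s16');cv2.imwrite('pics/s16y.png',cv2.resize(a[150:220,310:380],None,fx=8,fy=8))
"
```

```text
[0.48539266 0.05179559 0.32071487] [ 0.41848312  0.04588233 -2.73913603] [ 0.07471997 -0.10693765  0.02062723]
```

View pics/s16y.png

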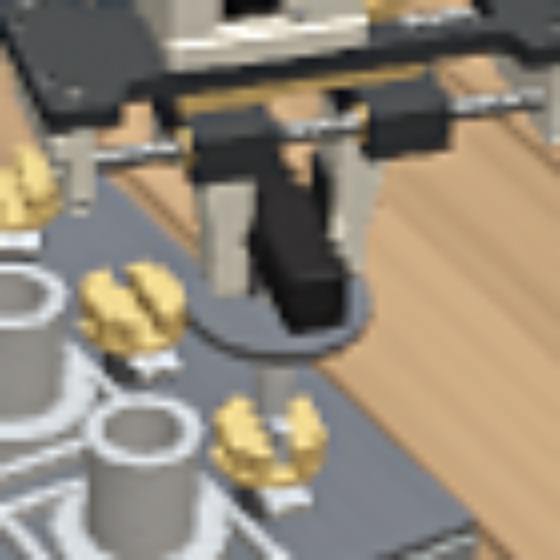

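Request:
{"method": "apply_moves", "body": {"commands": [{"dx": 0,"dy": 0,"dz": 0,"spin": -10,"hand": 1},{"dx": 0,"dy": 0,"dz": 0,"spin": -10,"hand": 1},{"dx": 0,"dy": 0,"dz": 0,"spin": -10,"hand": 1},{"dx": 0,"dy": 0,"dz": 0,"spin": -10,"hand": 1},{"dx": 0,"dy": 0,"dz": 0,"spin": -10,"hand": 1}]}}

```text
t: 34.9
eef_pos: [0.4857, 0.0516, 0.3208]
ee_rot: [-1.032, 1.57, -0.569]
force: [2.2, -3.3, -3.7]
width: 0.0239
```

Request:
{"method": "apply_moves", "body": {"commands": [{"dx": 0,"dy": 0,"dz": 0,"spin": -8,"hand": 1},{"dx": 0,"dy": 0,"dz": 0,"spin": -8,"hand": 1},{"dx": 0,"dy": 0,"dz": 0,"spin": -6,"hand": 1},{"dx": 0,"dy": 0,"dz": 0,"spin": -5,"hand": 1},{"dx": 0,"dy": 0,"dz": 0,"spin": 0,"hand": 1}]}}

```text
t: 35.52
eef_pos: [0.4857, 0.0515, 0.3208]
ee_rot: [-0.85, 1.57, -0.853]
force: [2.4, -2.9, -3.4]
width: 0.0236
```

```bash
python3 -c "
from h import *
s=status.get_state();print(s['eef_pos'],s['force'],s['moment'],s['q'])
y=Ro.from_euler('xyz',s['ee_rot']).as_matrix()[:,1];print(np.degrees(np.arctan2(y[1],y[0])))
"
```

```text
[0.48565132 0.05151112 0.32082533] [ 2.44275693 -2.90593427 -3.42333186] [-1.46642171 -1.31645248  0.06899575] [ 5.09663700e-01  1.26142835e-01 -5.08928086e-01  1.09972355e-03
 -9.35538814e-01 -2.08400158e+00]
89.83445649428333
```

Request:
{"method": "apply_moves", "body": {"commands": [{"dx": 0,"dy": 0,"dz": 0,"spin": -3,"hand": 1},{"dx": 0,"dy": 0,"dz": 0,"spin": -2,"hand": 1},{"dx": 0,"dy": 0,"dz": 0,"spin": 0,"hand": 1},{"dx": 0,"dy": 0,"dz": 0,"spin": 0,"hand": 1},{"dx": 0,"dy": 0,"dz": 0,"spin": 0,"hand": 1}]}}

```text
t: 36.15
eef_pos: [0.4856, 0.0515, 0.3208]
ee_rot: [-0.852, 1.57, -0.941]
force: [2.7, -5.0, -3.4]
width: 0.0241
```

```bash
cat > st.py <<'E'
from h import *
s=status.get_state();print(s['eef_pos'].round(4),s['force'].round(2),s['moment'].round(3),s['q'].round(3))
y=Ro.from_euler('xyz',s['ee_rot']).as_matrix()[:,1];print('tool y deg',np.degrees(np.arctan2(y[1],y[0])).round(2),'t',s['t'])
E
python3 st.py
```

```text
[0.4856 0.0515 0.3208] [ 2.73 -4.96 -3.4 ] [-1.904 -1.486  0.082] [ 5.10e-01  1.26e-01 -5.09e-01  1.00e-03 -9.36e-01 -2.17e+00]
tool y deg 84.9 t 36.15
```

Request:
{"method": "apply_moves", "body": {"commands": [{"dx": 0,"dy": 0,"dz": 0,"spin": -2,"hand": 1},{"dx": 0,"dy": 0,"dz": 0,"spin": -1,"hand": 1},{"dx": 0,"dy": 0,"dz": 0,"spin": 0,"hand": 1},{"dx": 0,"dy": 0,"dz": 0,"spin": 0,"hand": 1},{"dx": 0,"dy": 0,"dz": 0,"spin": 0,"hand": 1}]}}

```text
t: 36.78
eef_pos: [0.4856, 0.0516, 0.3208]
ee_rot: [-0.933, 1.57, -1.074]
force: [3.2, -4.7, -3.3]
width: 0.0238
```

```bash
python3 st.py; python3 -c "
from h import *
_,a=shot('scene','s17');cv2.imwrite('pics/s17y.png',cv2.resize(a[150:220,310:380],None,fx=8,fy=8))"
```

```text
[0.4856 0.0516 0.3208] [ 3.21 -4.69 -3.29] [-2.035 -1.579  0.406] [ 5.100e-01  1.260e-01 -5.090e-01  1.000e-03 -9.360e-01 -2.222e+00]
tool y deg 81.94 t 36.775
```

View pics/s17y.png

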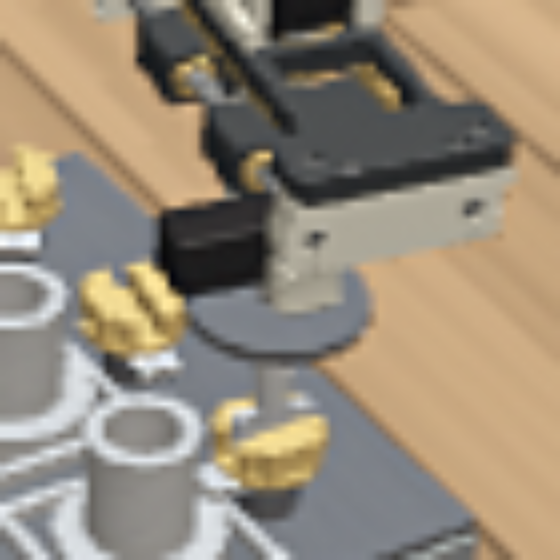

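At the stop (moment rose to 0.4 N m). Back off, lift, and go to head 2.

Request:
{"method": "apply_moves", "body": {"commands": [{"dx": 0,"dy": 0,"dz": 0,"spin": 5,"hand": 1},{"dx": 0,"dy": 0,"dz": 0,"spin": 5,"hand": 1},{"dx": 0,"dy": 0,"dz": 15,"spin": 0,"hand": 1},{"dx": 0,"dy": 0,"dz": 30,"spin": 0,"hand": 1},{"dx": 0,"dy": 0,"dz": 25,"spin": 8,"hand": 1}]}}

```text
t: 37.45
eef_pos: [0.4854, 0.0519, 0.3928]
ee_rot: [0.428, 1.57, 0.6]
force: [0.3, -0.6, -3.0]
width: 0.0237
```

Request:
{"method": "apply_moves", "body": {"commands": [{"dx": 0,"dy": 0,"dz": 0,"spin": 10,"hand": 1},{"dx": 0,"dy": 0,"dz": 0,"spin": 10,"hand": 1},{"dx": 0,"dy": 0,"dz": 0,"spin": 10,"hand": 1},{"dx": 0,"dy": -20,"dz": 0,"spin": 10,"hand": 1},{"dx": 0,"dy": -25,"dz": 0,"spin": 10,"hand": 1}]}}

```text
t: 38.08
eef_pos: [0.4853, 0.0067, 0.3918]
ee_rot: [-0.374, 1.57, 0.675]
force: [0.2, -0.6, -2.0]
width: 0.0235
```

Request:
{"method": "apply_moves", "body": {"commands": [{"dx": 2,"dy": -25,"dz": 0,"spin": 10,"hand": 1},{"dx": 2,"dy": -25,"dz": 0,"spin": 10,"hand": 1},{"dx": 0,"dy": 0,"dz": 0,"spin": 1.8,"hand": 1},{"dx": 0,"dy": 0,"dz": 0,"spin": 0,"hand": 1},{"dx": 0,"dy": 0,"dz": 0,"spin": 0,"hand": 1}]}}

```text
t: 38.7
eef_pos: [0.4894, -0.0427, 0.391]
ee_rot: [-0.74, 1.57, 0.682]
force: [-0.2, -0.4, -2.4]
width: 0.0235
```

```bash
python3 st.py; python3 -c "
from h import *
shot('wrist','w18')
_,a=shot('scene','s18');cv2.imwrite('pics/s18y.png',cv2.resize(a[130:220,290:380],None,fx=6.5,fy=6.5))
s=status.get_state();R=Ro.from_euler('xyz',s['ee_rot']).as_matrix();t=s['eef_pos']
sc=cam('scene')
for k in(-.015,0,.015):print(proj(sc,t+R@np.array([.252,0,k])))
"
```

```text
[ 0.4894 -0.0427  0.391 ] [-0.22 -0.42 -2.41] [ 0.074 -0.053  0.01 ] [ 0.314  0.063 -0.403 -0.    -1.105 -0.462]
tool y deg 171.51 t 38.7
[324.80108984 166.89418617]
[326.57682492 169.49314473]
[328.38080156 172.13343751]
```

View pics/s18y.png

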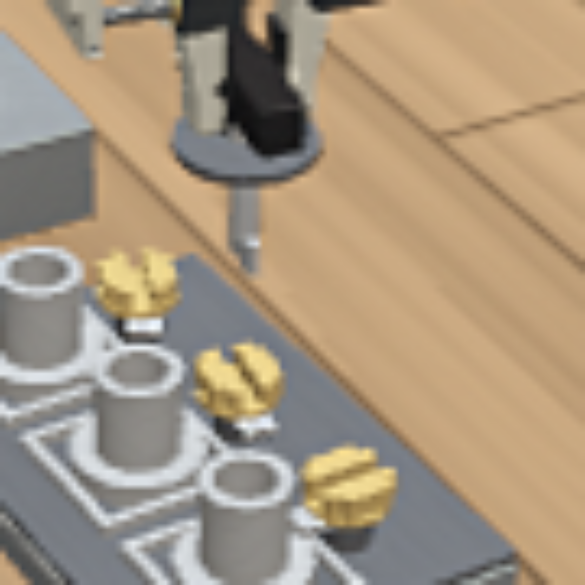

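View pics/w18.png

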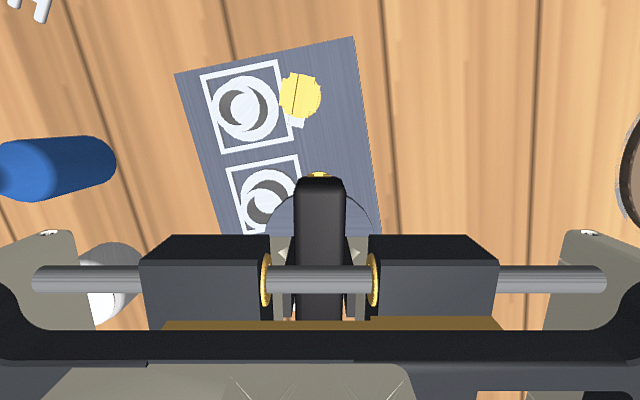

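Request:
{"method": "apply_moves", "body": {"commands": [{"dx": 0,"dy": 0,"dz": -30,"spin": 0,"hand": 1},{"dx": 0,"dy": 0,"dz": -20,"spin": 0,"hand": 1},{"dx": 0,"dy": 0,"dz": -6,"spin": 0,"hand": 1},{"dx": 0,"dy": 0,"dz": 0,"spin": 0,"hand": 1},{"dx": 0,"dy": 0,"dz": -4,"spin": 0,"hand": 1}]}}

```text
t: 39.42
eef_pos: [0.4899, -0.043, 0.3317]
ee_rot: [-1.264, 1.569, 0.16]
force: [-0.5, -0.4, -2.5]
width: 0.024
```

Request:
{"method": "apply_moves", "body": {"commands": [{"dx": 0,"dy": 0,"dz": -3,"spin": 0,"hand": 1},{"dx": 0,"dy": 0,"dz": -3,"spin": 0,"hand": 1},{"dx": 0,"dy": 0,"dz": 0,"spin": 0,"hand": 1},{"dx": 0,"dy": 0,"dz": -4,"spin": 0,"hand": 1},{"dx": 0,"dy": 0,"dz": 0,"spin": 0,"hand": 1}]}}

```text
t: 40.05
eef_pos: [0.4892, -0.0433, 0.3203]
ee_rot: [1.885, 1.57, -2.974]
force: [0.4, -0.7, -2.4]
width: 0.0234
```

```bash
python3 st.py; python3 -c "
from h import *
_,a=shot('scene','s19');cv2.imwrite('pics/s19y.png',cv2.resize(a[130:220,290:380],None,fx=6.5,fy=6.5))"
```

```text
[ 0.4892 -0.0433  0.3203] [ 0.37 -0.73 -2.39] [ 0.051 -0.034  0.034] [ 0.313  0.132 -0.503 -0.    -0.937 -0.46 ]
tool y deg 171.58 t 40.05
```

View pics/s19y.png

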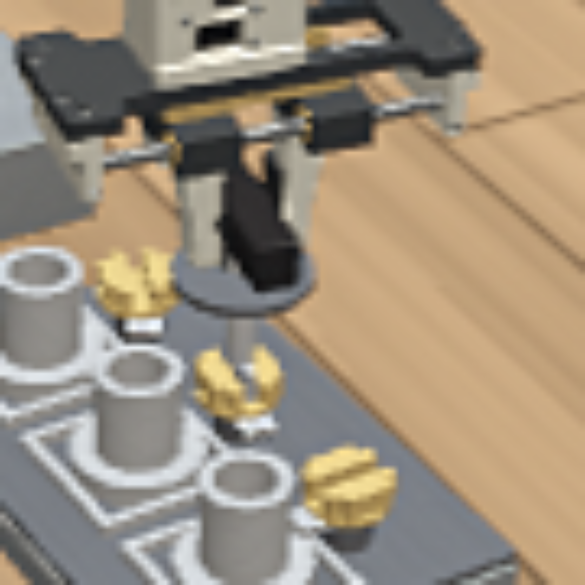

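Blade is in slot 2. It has to turn from 81.6° to about −8°, so −89.5° in all.

Request:
{"method": "apply_moves", "body": {"commands": [{"dx": 0,"dy": 0,"dz": 0,"spin": -10,"hand": 1},{"dx": 0,"dy": 0,"dz": 0,"spin": -10,"hand": 1},{"dx": 0,"dy": 0,"dz": 0,"spin": -10,"hand": 1},{"dx": 0,"dy": 0,"dz": 0,"spin": -10,"hand": 1},{"dx": 0,"dy": 0,"dz": 0,"spin": -10,"hand": 1}]}}

```text
t: 40.72
eef_pos: [0.4897, -0.0434, 0.3207]
ee_rot: [-1.079, 1.57, -0.533]
force: [1.6, -1.5, -4.6]
width: 0.0235
```

Request:
{"method": "apply_moves", "body": {"commands": [{"dx": 0,"dy": 0,"dz": 0,"spin": -10,"hand": 1},{"dx": 0,"dy": 0,"dz": 0,"spin": -10,"hand": 1},{"dx": 0,"dy": 0,"dz": 0,"spin": -8,"hand": 1},{"dx": 0,"dy": 0,"dz": 0,"spin": -6,"hand": 1},{"dx": 0,"dy": 0,"dz": 0,"spin": -2,"hand": 1}]}}

```text
t: 41.35
eef_pos: [0.4897, -0.0435, 0.3208]
ee_rot: [-0.727, 1.57, -0.805]
force: [2.4, -3.2, -4.4]
width: 0.0234
```

Request:
{"method": "apply_moves", "body": {"commands": [{"dx": 0,"dy": 0,"dz": 0,"spin": -2,"hand": 1},{"dx": 0,"dy": 0,"dz": 0,"spin": -1.5,"hand": 1},{"dx": 0,"dy": 0,"dz": 0,"spin": 0,"hand": 1},{"dx": 0,"dy": 0,"dz": 0,"spin": 0,"hand": 1},{"dx": 0,"dy": 0,"dz": 0,"spin": 0,"hand": 1}]}}

```text
t: 41.98
eef_pos: [0.4896, -0.0434, 0.3208]
ee_rot: [-0.912, 1.57, -1.049]
force: [3.8, -5.0, -4.7]
width: 0.0236
```

```bash
python3 st.py
```

```text
[ 0.4896 -0.0434  0.3208] [ 3.84 -4.98 -4.7 ] [-2.098 -1.463  0.464] [ 3.130e-01  1.310e-01 -5.030e-01  1.000e-03 -9.370e-01 -2.021e+00]
tool y deg 82.15 t 41.975
```

Request:
{"method": "apply_moves", "body": {"commands": [{"dx": 0,"dy": 0,"dz": 0,"spin": 5,"hand": 1},{"dx": 0,"dy": 0,"dz": 0,"spin": 5,"hand": 1},{"dx": 0,"dy": 0,"dz": 15,"spin": 0,"hand": 1},{"dx": 0,"dy": 0,"dz": 30,"spin": 0,"hand": 1},{"dx": 0,"dy": 0,"dz": 25,"spin": 8,"hand": 1}]}}

```text
t: 42.6
eef_pos: [0.4893, -0.0431, 0.3928]
ee_rot: [0.26, 1.57, 0.437]
force: [1.2, -0.2, -3.1]
width: 0.0235
```

Request:
{"method": "apply_moves", "body": {"commands": [{"dx": 0,"dy": 0,"dz": 0,"spin": 10,"hand": 1},{"dx": 0,"dy": 0,"dz": 0,"spin": 10,"hand": 1},{"dx": 0,"dy": 0,"dz": 0,"spin": 10,"hand": 1},{"dx": 0,"dy": -20,"dz": 0,"spin": 10,"hand": 1},{"dx": 0,"dy": -25,"dz": 0,"spin": 10,"hand": 1}]}}

```text
t: 43.22
eef_pos: [0.4893, -0.0882, 0.3919]
ee_rot: [-0.578, 1.57, 0.476]
force: [0.0, 0.1, -2.0]
width: 0.0234
```

Request:
{"method": "apply_moves", "body": {"commands": [{"dx": 2,"dy": -25,"dz": 0,"spin": 10,"hand": 1},{"dx": 2.3,"dy": -24.6,"dz": 0,"spin": 0.5,"hand": 1},{"dx": 0,"dy": 0,"dz": 0,"spin": 0,"hand": 1},{"dx": 0,"dy": 0,"dz": 0,"spin": 0,"hand": 1},{"dx": 0,"dy": 0,"dz": 0,"spin": 0,"hand": 1}]}}

```text
t: 43.85
eef_pos: [0.4936, -0.1373, 0.391]
ee_rot: [-0.763, 1.57, 0.469]
force: [-0.1, 0.8, -2.8]
width: 0.0237
```

```bash
python3 st.py; python3 -c "
from h import *
shot('wrist','w20')
_,a=shot('scene','s20');cv2.imwrite('pics/s20y.png',cv2.resize(a[120:220,280:380],None,fx=6,fy=6))
s=status.get_state();R=Ro.from_euler('xyz',s['ee_rot']).as_matrix();t=s['eef_pos']
sc=cam('scene')
for k in(-.015,0,.015):print(proj(sc,t+R@np.array([.252,0,k])))
"
```

```text
[ 0.4936 -0.1373  0.391 ] [-0.09  0.84 -2.77] [ 0.056 -0.065  0.061] [ 0.112  0.1   -0.362 -0.    -1.109 -0.451]
tool y deg 160.59 t 43.85
[309.83076806 152.51695408]
[310.52403762 155.0074882 ]
[311.22841899 157.53794088]
```

View pics/s20y.png

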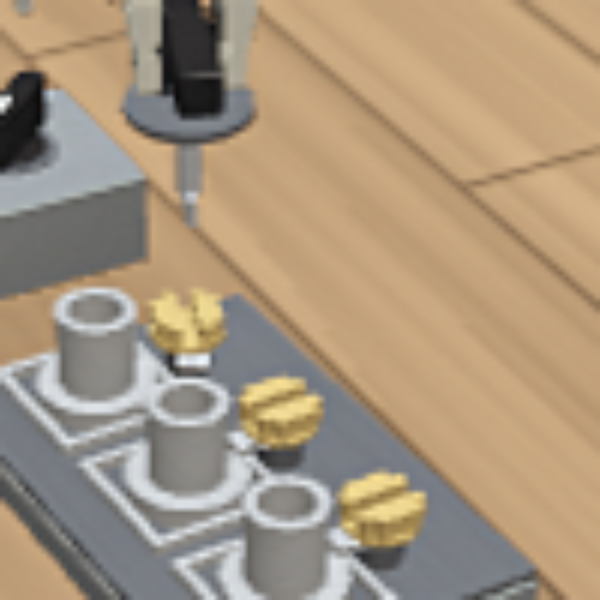

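Request:
{"method": "apply_moves", "body": {"commands": [{"dx": 0.2,"dy": -0.5,"dz": -30,"spin": 0,"hand": 1},{"dx": 0,"dy": 0,"dz": -20,"spin": 0,"hand": 1},{"dx": 0,"dy": 0,"dz": -6,"spin": 0,"hand": 1},{"dx": 0,"dy": 0,"dz": 0,"spin": 0,"hand": 1},{"dx": 0,"dy": 0,"dz": -4,"spin": 0,"hand": 1}]}}

```text
t: 44.58
eef_pos: [0.4944, -0.1382, 0.3317]
ee_rot: [-1.271, 1.569, -0.039]
force: [0.7, -0.7, -2.6]
width: 0.0238
```

Request:
{"method": "apply_moves", "body": {"commands": [{"dx": 0,"dy": 0,"dz": -3,"spin": 0,"hand": 1},{"dx": 0,"dy": 0,"dz": -3,"spin": 0,"hand": 1},{"dx": 0,"dy": 0,"dz": 0,"spin": 0,"hand": 1},{"dx": 0,"dy": 0,"dz": -4,"spin": 0,"hand": 1},{"dx": 0,"dy": 0,"dz": 0,"spin": 0,"hand": 1}]}}

```text
t: 45.2
eef_pos: [0.4937, -0.1383, 0.3203]
ee_rot: [1.891, 1.57, 3.123]
force: [-0.5, 0.2, -2.0]
width: 0.0238
```

```bash
python3 st.py; python3 -c "
from h import *
_,a=shot('scene','s21');cv2.imwrite('pics/s21y.png',cv2.resize(a[120:220,280:380],None,fx=6,fy=6))"
```

```text
[ 0.4937 -0.1383  0.3203] [-0.48  0.2  -1.96] [ 0.053 -0.102 -0.044] [ 0.11   0.167 -0.459 -0.    -0.945 -0.449]
tool y deg 160.58 t 45.2
```

View pics/s21y.png

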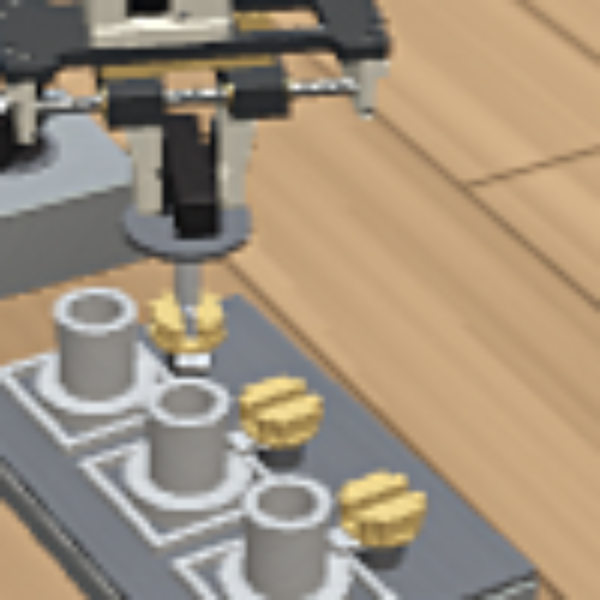

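Blade in slot 3. Turn −78.5°.

Request:
{"method": "apply_moves", "body": {"commands": [{"dx": 0,"dy": 0,"dz": 0,"spin": -10,"hand": 1},{"dx": 0,"dy": 0,"dz": 0,"spin": -10,"hand": 1},{"dx": 0,"dy": 0,"dz": 0,"spin": -10,"hand": 1},{"dx": 0,"dy": 0,"dz": 0,"spin": -10,"hand": 1},{"dx": 0,"dy": 0,"dz": 0,"spin": -10,"hand": 1}]}}

```text
t: 45.88
eef_pos: [0.494, -0.1384, 0.3207]
ee_rot: [-1.188, 1.57, -0.834]
force: [-0.5, -1.3, -3.7]
width: 0.0237
```

Request:
{"method": "apply_moves", "body": {"commands": [{"dx": 0,"dy": 0,"dz": 0,"spin": -9,"hand": 1},{"dx": 0,"dy": 0,"dz": 0,"spin": -8,"hand": 1},{"dx": 0,"dy": 0,"dz": 0,"spin": -4,"hand": 1},{"dx": 0,"dy": 0,"dz": 0,"spin": -3,"hand": 1},{"dx": 0,"dy": 0,"dz": 0,"spin": -2,"hand": 1}]}}

```text
t: 46.5
eef_pos: [0.494, -0.1385, 0.3207]
ee_rot: [-1.055, 1.57, -1.15]
force: [0.8, -3.4, -3.5]
width: 0.0239
```

Request:
{"method": "apply_moves", "body": {"commands": [{"dx": 0,"dy": 0,"dz": 0,"spin": -1.5,"hand": 1},{"dx": 0,"dy": 0,"dz": 0,"spin": -1,"hand": 1},{"dx": 0,"dy": 0,"dz": 0,"spin": 0,"hand": 1},{"dx": 0,"dy": 0,"dz": 0,"spin": 0,"hand": 1},{"dx": 0,"dy": 0,"dz": 0,"spin": 0,"hand": 1}]}}

```text
t: 47.12
eef_pos: [0.494, -0.1384, 0.3207]
ee_rot: [-1.125, 1.57, -1.262]
force: [2.2, -6.2, -4.3]
width: 0.0238
```

```bash
python3 st.py
```

```text
[ 0.494  -0.1384  0.3207] [ 2.18 -6.18 -4.31] [-2.131 -0.871  0.411] [ 0.11   0.167 -0.459  0.    -0.945 -1.819]
tool y deg 82.12 t 47.125
```

Request:
{"method": "apply_moves", "body": {"commands": [{"dx": 0,"dy": 0,"dz": 0,"spin": 5,"hand": 1},{"dx": 0,"dy": 0,"dz": 0,"spin": 5,"hand": 1},{"dx": 0,"dy": 0,"dz": 15,"spin": 0,"hand": 1},{"dx": 0,"dy": 0,"dz": 30,"spin": 0,"hand": 1},{"dx": 0,"dy": 0,"dz": 25,"spin": 0,"hand": 1}]}}

```text
t: 47.75
eef_pos: [0.4939, -0.1381, 0.3928]
ee_rot: [0.386, 1.57, 0.42]
force: [0.2, 0.3, -2.6]
width: 0.0238
```

Request:
{"method": "apply_moves", "body": {"commands": [{"dx": 0,"dy": 50,"dz": 5,"spin": -4,"hand": 1},{"dx": 0,"dy": 50,"dz": 5,"spin": -4,"hand": 1},{"dx": 0,"dy": 50,"dz": 0,"spin": -4,"hand": 1},{"dx": 10,"dy": 50,"dz": 0,"spin": -4,"hand": 1},{"dx": 30,"dy": 45,"dz": 0,"spin": 0,"hand": 1}]}}

```text
t: 48.38
eef_pos: [0.5331, 0.1085, 0.4027]
ee_rot: [1.076, 1.568, 0.831]
force: [1.2, -0.7, -1.9]
width: 0.0234
```

Request:
{"method": "apply_moves", "body": {"commands": [{"dx": 40,"dy": 40,"dz": 0,"spin": 0,"hand": 1},{"dx": 40,"dy": 40,"dz": 0,"spin": 0,"hand": 1},{"dx": 33.7,"dy": 20.3,"dz": 0,"spin": 0,"hand": 1},{"dx": 0,"dy": 0,"dz": 0,"spin": 0,"hand": 1},{"dx": 0,"dy": 0,"dz": 0,"spin": 0,"hand": 1}]}}

```text
t: 49.0
eef_pos: [0.6472, 0.207, 0.4009]
ee_rot: [-2.893, 1.57, -3.137]
force: [0.4, 0.4, -2.3]
width: 0.0238
```

```bash
python3 st.py; python3 -c "
from h import *
_,b=shot('side','d22')
_,a=shot('scene','s22');cv2.imwrite('pics/s22y.png',cv2.resize(a[120:300,240:400],None,fx=4,fy=3.3))
s=status.get_state();R=Ro.from_euler('xyz',s['ee_rot']).as_matrix();t=s['eef_pos']
sc=cam('scene')
for k in(-.015,0,.015):print(proj(sc,t+R@np.array([.252,0,k])))
"
```

```text
[0.6472 0.207  0.4009] [ 0.45  0.45 -2.29] [-0.006 -0.132  0.011] [ 0.596  0.368  0.018 -0.    -1.221 -2.41 ]
tool y deg 76.01 t 49.0
[326.21929943 230.40469342]
[320.37032847 231.35079147]
[314.49034669 232.30190566]
```

View pics/s22y.png

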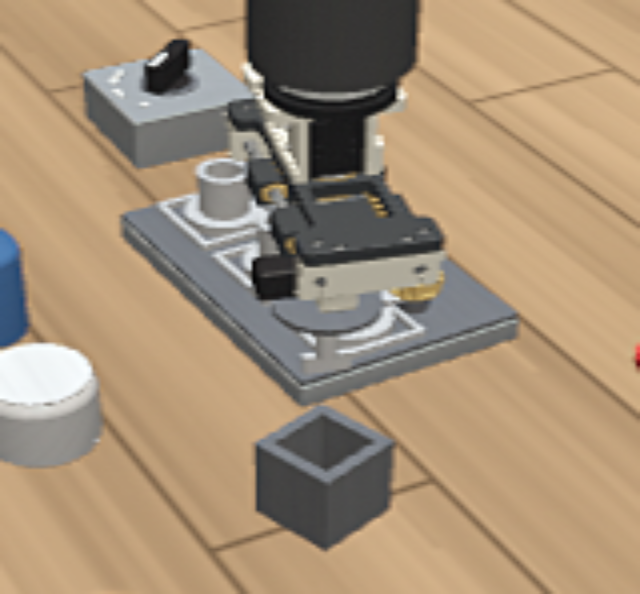

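```bash
python3 -c "
from h import *
sc=cam('scene')
P=np.array([onz(sc,240+x/4,120+y/3.3,.075) for x,y in [(320,406),(395,445),(325,487),(256,450)]]);print(P,P.mean(0))
I=np.array([onz(sc,240+x/4,120+y/3.3,.075) for x,y in [(321,415),(376,445),(325,468),(274,446)]]);print(I.mean(0))
"
```

```text
[[0.62812768 0.17207754 0.075     ]
 [0.6071823  0.23391199 0.075     ]
 [0.66871631 0.25287534 0.075     ]
 [0.68834768 0.19726579 0.075     ]] [0.64809349 0.21403267 0.075     ]
[0.64642213 0.21092251 0.075     ]
```

Request:
{"method": "apply_moves", "body": {"commands": [{"dx": -0.7,"dy": 1.5,"dz": -30,"spin": 0,"hand": 1},{"dx": 0,"dy": 0,"dz": -20,"spin": 0,"hand": 1},{"dx": 0,"dy": 0,"dz": -10,"spin": 0,"hand": 1},{"dx": 0,"dy": 0,"dz": -10,"spin": 0,"hand": 1},{"dx": 0,"dy": 0,"dz": -10,"spin": 0,"hand": 1}]}}

```text
t: 49.72
eef_pos: [0.647, 0.2084, 0.321]
ee_rot: [0.746, 1.569, 0.503]
force: [0.3, -0.3, -2.9]
width: 0.024
```

Request:
{"method": "apply_moves", "body": {"commands": [{"dx": 0,"dy": 0,"dz": -10,"spin": 0,"hand": 1},{"dx": 0,"dy": 0,"dz": -12,"spin": 0,"hand": 1},{"dx": 0,"dy": 0,"dz": -12,"spin": 0,"hand": 1},{"dx": 0,"dy": 0,"dz": -10,"spin": 0,"hand": 1},{"dx": 0,"dy": 0,"dz": -5,"spin": 0,"hand": 1}]}}

```text
t: 50.35
eef_pos: [0.6468, 0.2084, 0.2707]
ee_rot: [-2.335, 1.57, -2.578]
force: [-0.1, 1.1, -1.0]
width: 0.0238
```

Request:
{"method": "apply_moves", "body": {"commands": [{"dx": 0,"dy": 0,"dz": -2,"spin": 0,"hand": 1},{"dx": 0,"dy": 0,"dz": -1,"spin": 0,"hand": 1},{"dx": 0,"dy": 0,"dz": 0,"spin": 0,"hand": 1},{"dx": 0,"dy": 0,"dz": 0,"spin": 0,"hand": 1},{"dx": 0,"dy": 0,"dz": 0,"spin": 0,"hand": 1}]}}

```text
t: 50.98
eef_pos: [0.6469, 0.2085, 0.2689]
ee_rot: [0.765, 1.57, 0.522]
force: [0.1, 0.4, -2.8]
width: 0.0238
```

Request:
{"method": "apply_moves", "body": {"commands": [{"dx": 0,"dy": 0,"dz": -1,"spin": 0,"hand": 1},{"dx": 0,"dy": 0,"dz": 0,"spin": 0,"hand": 0.4},{"dx": 0,"dy": 0,"dz": 0,"spin": 0,"hand": 0.4},{"dx": 0,"dy": 0,"dz": 0,"spin": 0,"hand": 0.3},{"dx": 0,"dy": 0,"dz": 0,"spin": 0,"hand": 0.2}]}}

```text
t: 51.6
eef_pos: [0.6469, 0.2085, 0.2677]
ee_rot: [0.541, 1.571, 0.298]
force: [0.3, 0.4, -0.2]
width: 0.0578
```

Request:
{"method": "apply_moves", "body": {"commands": [{"dx": 0,"dy": 0,"dz": 15,"spin": 0,"hand": 0},{"dx": 0,"dy": 0,"dz": 40,"spin": 0,"hand": 0},{"dx": 0,"dy": 0,"dz": 50,"spin": 0,"hand": 0},{"dx": -20,"dy": -20,"dz": 27,"spin": 10,"hand": 0},{"dx": -40,"dy": -40,"dz": 0,"spin": 10,"hand": 0}]}}

```text
t: 52.22
eef_pos: [0.5875, 0.1489, 0.4031]
ee_rot: [0.267, 1.565, 0.38]
force: [-0.6, -0.5, 0.1]
width: 0.0878
```

```bash
python3 st.py; python3 -c "
from h import *
_,b=shot('side','d23')
_,a=shot('scene','s23');cv2.imwrite('pics/s23y.png',cv2.resize(a[120:300,240:400],None,fx=4,fy=3.3))
"
```

```text
[0.5875 0.1489 0.4031] [-0.6  -0.51  0.09] [-0.036 -0.046  0.064] [ 5.710e-01  2.460e-01 -1.520e-01  1.000e-03 -1.168e+00 -2.029e+00]
tool y deg 96.48 t 52.225
```

View pics/s23y.png

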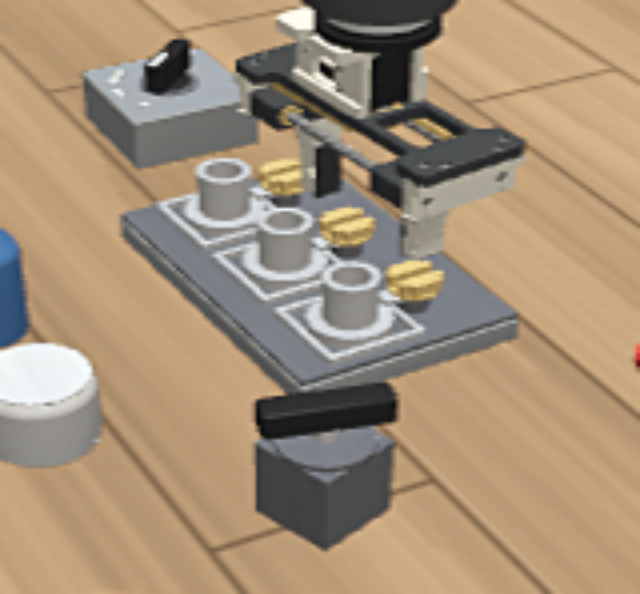

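Key hangs upright on its collar, all three heads are turned, and the bushes are seated. Now to the selector.

Request:
{"method": "apply_moves", "body": {"commands": [{"dx": -9.4,"dy": -50.7,"dz": 0,"spin": 4,"hand": 0},{"dx": -9.4,"dy": -50.7,"dz": 0,"spin": 4,"hand": 0},{"dx": -9.4,"dy": -50.7,"dz": 0,"spin": 4,"hand": 0},{"dx": -9.4,"dy": -50.7,"dz": 0,"spin": 4,"hand": 0},{"dx": -9.4,"dy": -50.7,"dz": 0,"spin": 4,"hand": 0}]}}

```text
t: 52.95
eef_pos: [0.5394, -0.1065, 0.401]
ee_rot: [-0.471, 1.569, -0.013]
force: [0.6, -1.0, 0.4]
width: 0.0876
```

Request:
{"method": "apply_moves", "body": {"commands": [{"dx": -9.4,"dy": -50.7,"dz": 0,"spin": 4,"hand": 0},{"dx": -9.4,"dy": -50.7,"dz": 0,"spin": 4,"hand": 0},{"dx": -9.4,"dy": -50.7,"dz": 0,"spin": 4,"hand": 0},{"dx": -9.3,"dy": -50.7,"dz": 0,"spin": 2,"hand": 0},{"dx": -9.2,"dy": -50.5,"dz": 0,"spin": 0,"hand": 0}]}}

```text
t: 53.58
eef_pos: [0.4928, -0.36, 0.401]
ee_rot: [-1.16, 1.569, -0.46]
force: [0.1, -0.7, -0.5]
width: 0.0873
```

Request:
{"method": "apply_moves", "body": {"commands": [{"dx": 0,"dy": 0,"dz": -30,"spin": 0,"hand": 0},{"dx": 0,"dy": 0,"dz": -30,"spin": 0,"hand": 0},{"dx": 0,"dy": 0,"dz": 0,"spin": 0,"hand": 0},{"dx": 0,"dy": 0,"dz": 0,"spin": 0,"hand": 0},{"dx": 0,"dy": 0,"dz": 0,"spin": 0,"hand": 0}]}}

```text
t: 54.2
eef_pos: [0.4937, -0.3583, 0.3415]
ee_rot: [-1.148, 1.568, -0.448]
force: [0.3, -1.0, 0.2]
width: 0.0875
```

```bash
python3 st.py; python3 -c "
from h import *
_,a=shot('scene','s24')
cv2.imwrite('pics/s24y.png',cv2.resize(a[100:300,230:400],None,fx=4,fy=3))
"
```

```text
[ 0.4937 -0.3583  0.3415] [ 0.29 -1.01  0.24] [ 0.121 -0.172  0.038] [-0.308  0.299 -0.226  0.    -1.043 -0.563]
tool y deg 130.11 t 54.2
```

View pics/s24y.png

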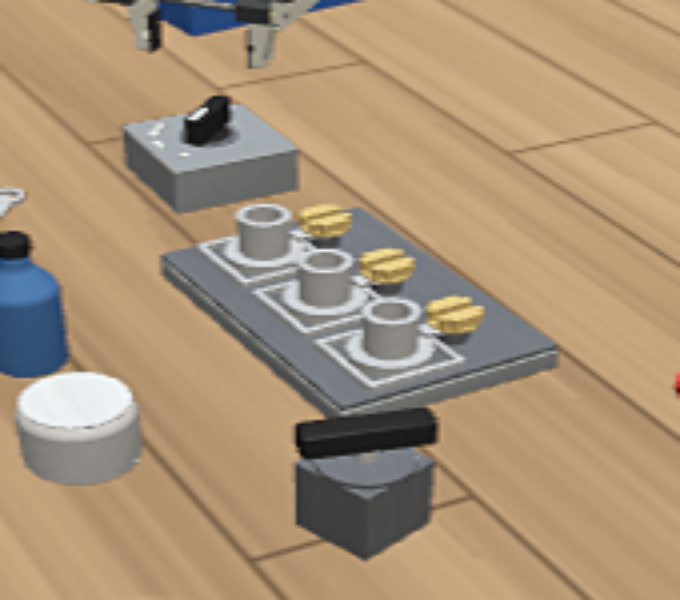

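Request:
{"method": "apply_moves", "body": {"commands": [{"dx": 0,"dy": 0,"dz": -40,"spin": 0,"hand": 0.3},{"dx": 0,"dy": 0,"dz": -35,"spin": 0,"hand": 0.4},{"dx": 0,"dy": 0,"dz": -20,"spin": 0,"hand": 0.4},{"dx": 0,"dy": 0,"dz": 0,"spin": 0,"hand": 0.4},{"dx": 0,"dy": 0,"dz": 0,"spin": 0,"hand": 1}], "grip_force": 20}}

```text
t: 54.88
eef_pos: [0.4938, -0.3585, 0.246]
ee_rot: [-1.225, 1.569, -0.525]
force: [0.2, 0.2, 0.6]
width: 0.0475
```

Request:
{"method": "apply_moves", "body": {"commands": [{"dx": 0,"dy": 0,"dz": 0,"spin": 0,"hand": 1},{"dx": 0,"dy": 0,"dz": 0,"spin": 0,"hand": 1},{"dx": 0,"dy": 0,"dz": 0,"spin": 0,"hand": 1},{"dx": 0,"dy": 0,"dz": 0,"spin": 0,"hand": 1},{"dx": 0,"dy": 0,"dz": 0,"spin": 0,"hand": 1}]}}

```text
t: 55.5
eef_pos: [0.4934, -0.3585, 0.2452]
ee_rot: [-1.324, 1.57, -0.624]
force: [0.3, -1.0, 4.5]
width: 0.018
```

Request:
{"method": "apply_moves", "body": {"commands": [{"dx": 0,"dy": 0,"dz": 0,"spin": -10,"hand": 1},{"dx": 0,"dy": 0,"dz": 0,"spin": -10,"hand": 1},{"dx": 0,"dy": 0,"dz": 0,"spin": -10,"hand": 1},{"dx": 0,"dy": 0,"dz": 0,"spin": -10,"hand": 1},{"dx": 0,"dy": 0,"dz": 0,"spin": -10,"hand": 1}]}}

```text
t: 56.12
eef_pos: [0.4932, -0.3579, 0.2451]
ee_rot: [1.359, 1.57, 1.18]
force: [-0.7, 4.4, 6.8]
width: 0.0181
```

Request:
{"method": "apply_moves", "body": {"commands": [{"dx": 0,"dy": 0,"dz": 0,"spin": -10,"hand": 1},{"dx": 0,"dy": 0,"dz": 0,"spin": -10,"hand": 1},{"dx": 0,"dy": 0,"dz": 0,"spin": -10,"hand": 1},{"dx": 0,"dy": 0,"dz": 0,"spin": -1.5,"hand": 1},{"dx": 0,"dy": 0,"dz": 0,"spin": 0,"hand": 1}]}}

```text
t: 56.75
eef_pos: [0.4934, -0.3575, 0.2451]
ee_rot: [1.753, 1.57, 1.03]
force: [-0.2, 6.8, 7.2]
width: 0.0178
```

```bash
python3 st.py
```

```text
[ 0.4934 -0.3575  0.2451] [-0.24  6.76  7.23] [ 2.533 -0.169 -0.023] [-3.070e-01  3.970e-01 -3.310e-01 -1.000e-03 -8.430e-01 -1.986e+00]
tool y deg 48.57 t 56.75
```

Request:
{"method": "apply_moves", "body": {"commands": [{"dx": 0,"dy": 0,"dz": 0,"spin": 0,"hand": 0.5},{"dx": 0,"dy": 0,"dz": 0,"spin": 0,"hand": 0.4},{"dx": 0,"dy": 0,"dz": 0,"spin": 0,"hand": 0.4},{"dx": 0,"dy": 0,"dz": 40,"spin": 0,"hand": 0.4},{"dx": 0,"dy": 0,"dz": 60,"spin": 0,"hand": 0}]}}

```text
t: 57.38
eef_pos: [0.4926, -0.3582, 0.3437]
ee_rot: [-2.78, 1.566, 2.78]
force: [1.4, 0.0, 0.8]
width: 0.0574
```

Request:
{"method": "apply_moves", "body": {"commands": [{"dx": -20,"dy": 10,"dz": 50,"spin": -10,"hand": 0},{"dx": -20,"dy": 10,"dz": 40,"spin": -10,"hand": 0},{"dx": 0,"dy": 0,"dz": 0,"spin": -10,"hand": 0},{"dx": 0,"dy": 0,"dz": 0,"spin": 0,"hand": 0},{"dx": 0,"dy": 0,"dz": 0,"spin": 0,"hand": 0}]}}

```text
t: 58.0
eef_pos: [0.4531, -0.3384, 0.4338]
ee_rot: [-2.251, 1.569, 2.789]
force: [-0.4, 0.5, -0.5]
width: 0.0874
```

```bash
python3 st.py; python3 -c "
from h import *
_,w=shot('wrist','w25')
_,a=shot('scene','s25');_,b=shot('side','d25')
cv2.imwrite('pics/s25y.png',cv2.resize(a[100:300,230:400],None,fx=4,fy=3))
cv2.imwrite('pics/d25y.png',cv2.resize(b[80:280,210:410],None,fx=3,fy=3))
"
```

```text
[ 0.4531 -0.3384  0.4338] [-0.39  0.47 -0.51] [-0.052 -0.146 -0.018] [-0.295  0.162 -0.188 -0.    -1.223 -2.518]
tool y deg 18.8 t 58.0
```

View pics/s25y.png

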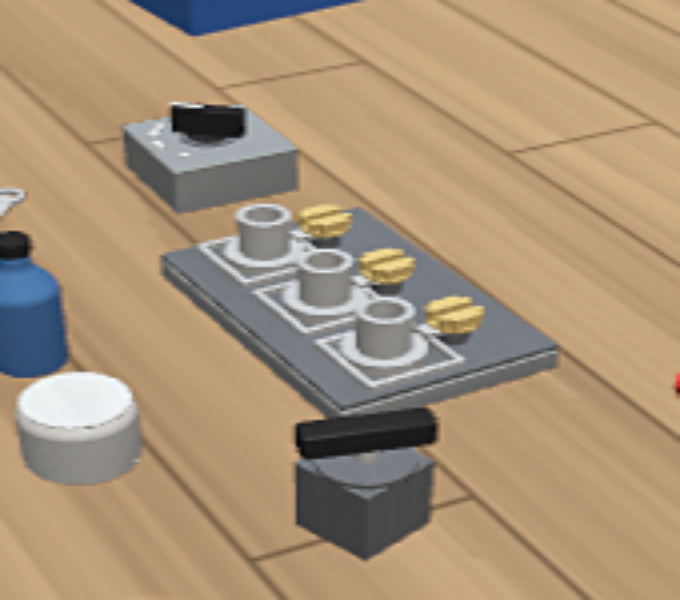

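View pics/d25y.png

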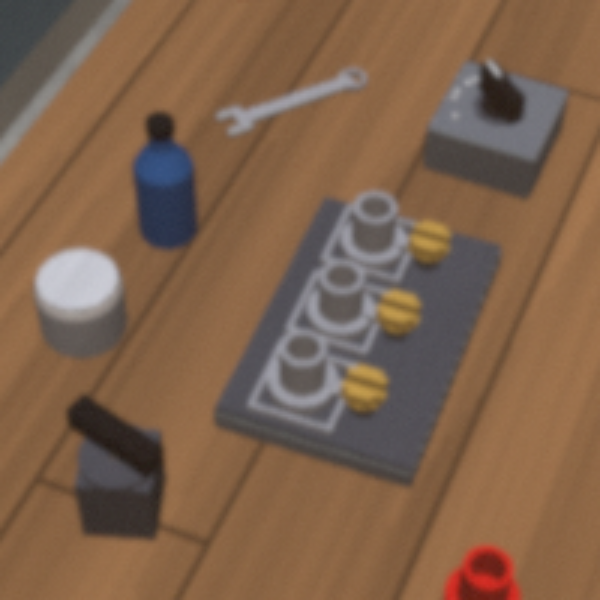

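View pics/w25.png

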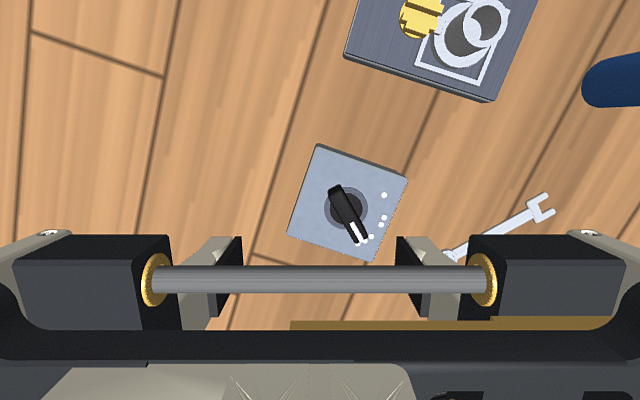

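```bash
python3 -c "
from h import *
_,a2=shot('scene','s26')
a=cv2.imread('pics/s24.png');b=cv2.imread('pics/s25.png')
f=lambda x:cv2.resize(x[165:230,300:360],None,fx=6,fy=6,interpolation=cv2.INTER_CUBIC)
cv2.imwrite('pics/cmp.png',cv2.resize(np.hstack([f(a),f(b)]),None,fx=1.1,fy=1.1))
print(cv2.absdiff(b,a2)[165:230,260:360].max(), np.abs(a.astype(int)-b)[120:300,230:400].max(2).__gt__(40).sum())
"
```

```text
2 284
```

View pics/cmp.png

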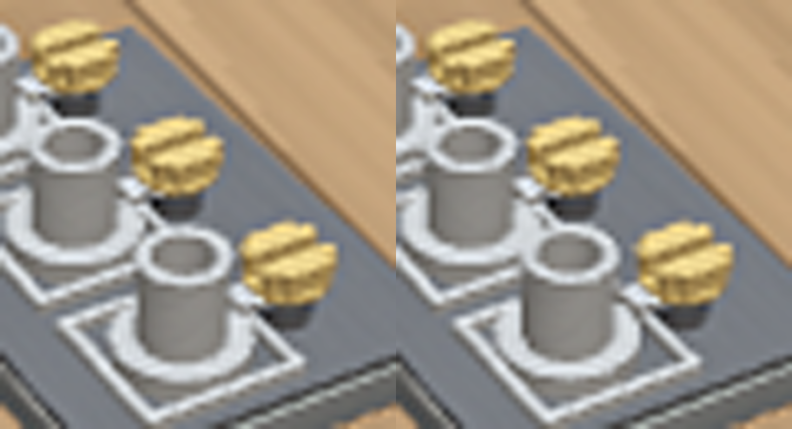

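Selector at three dots (w25 pointer (360,240)). Bush 1 shifted slightly within its nest between s24 and s25, so I'll check it from above.

Request:
{"method": "apply_moves", "body": {"commands": [{"dx": 15,"dy": 50,"dz": 0,"spin": 0,"hand": 0},{"dx": 15,"dy": 50,"dz": 0,"spin": 0,"hand": 0},{"dx": 15,"dy": 50,"dz": 0,"spin": 0,"hand": 0},{"dx": 15,"dy": 50,"dz": 0,"spin": 0,"hand": 0},{"dx": 15,"dy": 50,"dz": 0,"spin": 0,"hand": 0}]}}

```text
t: 58.82
eef_pos: [0.5285, -0.0866, 0.4345]
ee_rot: [-1.312, 1.57, -2.557]
force: [0.6, -0.2, -0.0]
width: 0.0876
```

Request:
{"method": "apply_moves", "body": {"commands": [{"dx": 25,"dy": 40,"dz": -20,"spin": 0,"hand": 0},{"dx": 0,"dy": 0,"dz": -20,"spin": 0,"hand": 0},{"dx": 0,"dy": 0,"dz": 0,"spin": 0,"hand": 0},{"dx": 0,"dy": 0,"dz": 0,"spin": 0,"hand": 0},{"dx": 0,"dy": 0,"dz": 0,"spin": 0,"hand": 0}]}}

```text
t: 59.45
eef_pos: [0.5562, -0.0614, 0.3955]
ee_rot: [2.926, 1.555, 1.694]
force: [-0.5, -0.1, 0.3]
width: 0.0875
```

```bash
python3 -c "
from h import *
import pickle
c,w=shot('wrist','w27');pickle.dump(c,open('w27.pkl','wb'))
print(proj(c,[.5413,.0541,.04]))
cv2.imwrite('pics/w27z.png',cv2.resize(w[40:240,200:430],None,fx=3.4,fy=2.9,interpolation=cv2.INTER_CUBIC))
"
```

```text
[340.60464855  85.40112509]
```

View pics/w27.png

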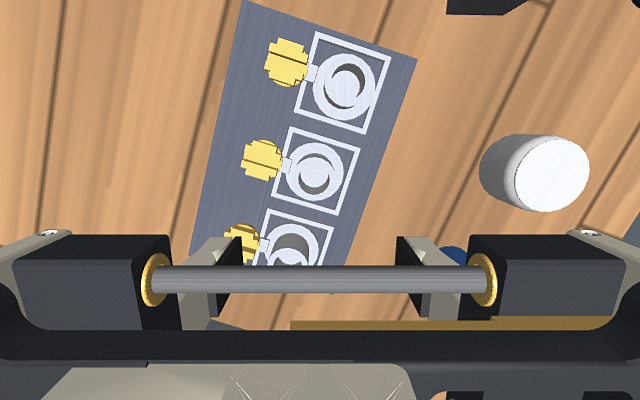

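View pics/w27z.png

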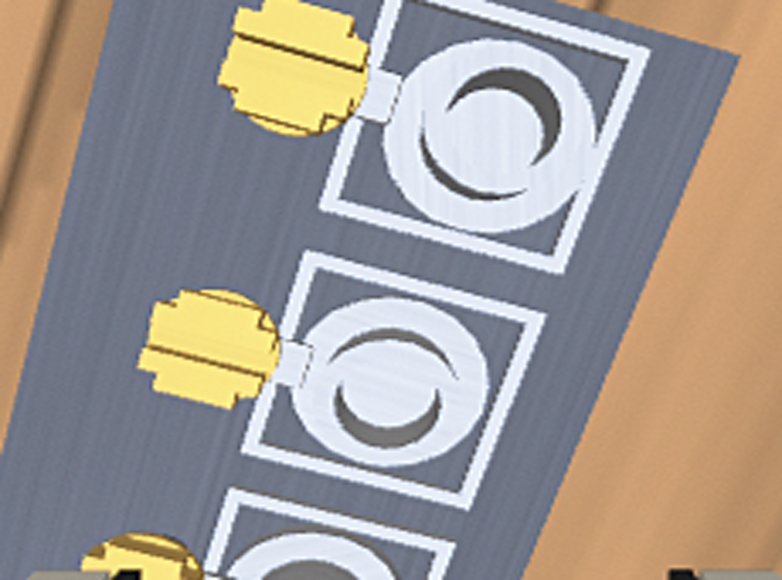

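```bash
python3 -c "
from h import *
import pickle
c=pickle.load(open('w27.pkl','rb'))
f=lambda x,y,z:onz(c,200+x/3.4,40+y/2.9,z).round(4)
print('flange1',f(490.5,136,.052),'top rim',f(494,128,.096),'flange2',f(389.5,381.5,.052))
N=np.array([f(*p,.046)[:2] for p in [(392,5),(640,58),(557,262),(332,208)]]);print('nest1 inner approx',N.mean(0),N)
N=np.array([f(*p,.046)[:2] for p in [(313,262),(533,318),(463,498),(254,447)]]);print('nest2',N.mean(0))
"
```

```text
flange1 [0.545  0.0524 0.052 ] top rim [0.5433 0.0488 0.096 ] flange2 [ 0.5451 -0.0393  0.052 ]
nest1 inner approx [0.5423  0.05205] [[0.503  0.0831]
 [0.5782 0.092 ]
 [0.5805 0.0193]
 [0.5075 0.0138]]
nest2 [ 0.546025 -0.04095 ]
```

```bash
python3 -c "
from h import *
import pickle
c=pickle.load(open('w27.pkl','rb'));im=cv2.imread('pics/w27.png')
z=cv2.resize(im[40:240,200:430],None,fx=3.4,fy=2.9,interpolation=cv2.INTER_CUBIC)
for (x,y) in [(.545,.0524),(.5451,-.0393)]:
  for h,r,col in [(.052,.032,(0,0,255)),(.096,.021,(0,200,0)),(.052,.021,(255,0,0))]:
    pts=np.array([proj(c,[x+r*np.cos(t),y+r*np.sin(t),h]) for t in np.linspace(0,6.28,60)])
    cv2.polylines(z,[np.int32((pts-[200,40])*[3.4,2.9])],True,col,1)
cv2.imwrite('pics/w27o.png',z)"
```

```text
(no output)
```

View pics/w27o.png

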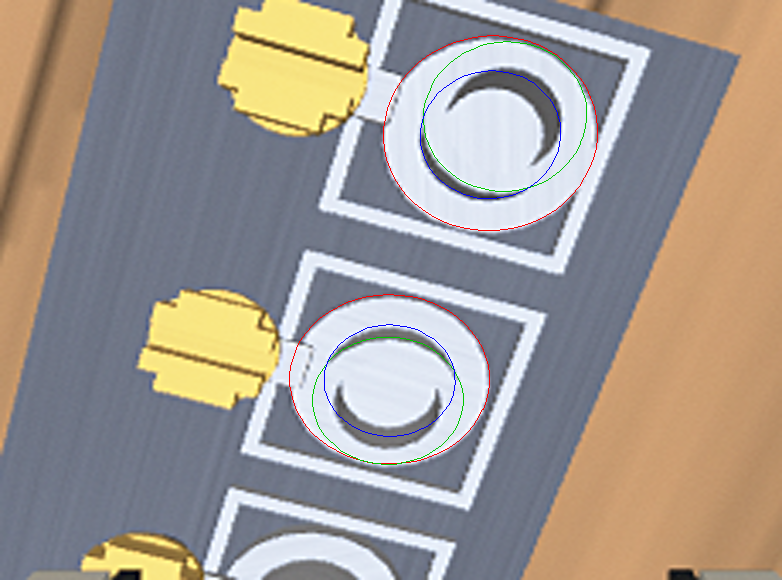

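The drawn circles match bush 1 as upright and flat, about 3 mm from the nest centre. Handing in.

```bash
python3 -c "
from h import *
_,a=shot('scene','s28')
b=cv2.imread('pics/s25.png');print('moved px',(cv2.absdiff(a,b)[165:290,260:360].max(2)>40).sum())
print(arm.job_done())"
```

```text
moved px 0
the job is handed in; nothing more can be done
None
```

I switched the bed off, stood the three steel bushes in nests 1 to 3, and turned each screw with the T-key to its stop. At each stop the torque rose to about 0.4–0.46 N m. I then hung the key back in its stand, turned the selector to three dots and handed the job in at about 60 s.

**Last checks:**
- **Selector:** it points at three dots.
- **Key:** it hangs upright by its collar, and the gripper has let go of it.
- **Bushes and screws:** all three screw heads are turned and all bushes stand upright. The last two camera pictures of the bed and stand, before hand-in, show no movement.
- **Bystanders:** I did not touch the bottle, tin or spanner, and they look undisturbed, though I did not measure their positions.

**Where things disagreed:**
- **Bush 1:** it slid about 3 mm inside nest 1 around the time the bed came on. An overhead view shows it still flat and upright within the frame, inside the 9 mm limit.
- **Stand centre:** the wrist and scene cameras disagreed by 3–6 mm, so I hung the key between the two readings. I did not re-measure its offset from centre; the limit is 14 mm.
- **Bed floor:** one two-view check put its height at about 35 mm against the stated 40 mm. I used 40 mm, and the bushes seated properly.

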